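Flip a chrome inspection cover onto the display board

TASK

The oblong inspection cover lies on the table chrome face down, cork gasket up. Without picking it up, push it with the fingertips up against the front edge of the black display board, tip it up on edge there and flip it over, so that it ends lying flat on the board with the chrome face up and no part of it hanging over the board's edge. Leave the other parts on the board and the table where they are.

Things in the scene. Friction and masses are not known exactly. Their poses are not given: they have to be found in the camera images.
- cover: Flat loose oblong plate, 90 (x) by 130 (y) by 11 mm (z), 0.12 to 0.23 kg. Origin: centre of the chrome face; z points from there to the gasket face, so up at first, down when flipped. z 0-6 mm: chrome panel 72 by 112 mm, edges rounded 3 mm; z 6-11 mm: flange, full size. Chrome down, the flange overhangs 9 mm all round, 6 mm above the table. The flat other face: tan cork rim, dark grey inside.
- corner0 (a point): Outermost point of the cover's rounded corner (radius 14 mm) at +x +y of the cover's frame: 40.9 mm in x and 60.9 mm in y from its centre, at mid flange (z 8.5 mm). At the start the +x long side faces the board, up to 0.3 rad askew to it, 10 to 55 mm away.
- corner1 (a point): The same at +x -y.
- corner2 (a point): The same at -x +y.
- corner3 (a point): The same at -x -y.
- board: Display board, 18 mm plywood with a black rubber top, fixed on the table: 240 (x) by 560 (y) by 18 mm. Origin: centre of its underside, at table height. Its front edge, an upright face towards the robot, is at x = -120 mm of its frame; turned up to 0.33 rad. The middle 240 mm of its length is free; other parts lie left and right.
- round_cover: A bystander: round chrome cover, 84 mm across, 15 mm high, lying loose on the board about 190 mm to one side of its middle. Origin: centre of its underside.
- bar_clamp: A bystander: chrome handlebar clamp, 34 (x) by 102 (y) by 28 mm high, lying loose on the board about 190 mm to the other side of its middle. Origin: centre of its underside.
- riser: A bystander: chrome handlebar riser standing on the table to one side in front of the board, base 42 mm across, 87 mm high. Origin: centre of its foot.
- spool: A bystander: rusty brown spool-shaped tappet block standing on the table to the other side in front of the board, 42 mm across, 50 mm high. Origin: centre of its foot.

How it is judged (in metres and radians):
On the way, in this order (a step that is already met when the one before it is completed fails the run):
1. the cover, still chrome down, is pushed up against the board's front edge (centre within 54 mm of the edge) (x of cover in the frame of board between -0.174 and -0.12 m and angle between cover's own z axis and vertical below 0.6 rad), for 0.05 s.
2. the cover is tipped up on edge, 50 to 110 degrees, with its lower edge down at the board's front edge (angle between cover's own z axis and vertical between 0.87 and 1.92 rad and ((height (world z) of corner0 below 0.03 m and x of corner0 in the frame of board between -0.14 and -0.11 m) or (height (world z) of corner1 below 0.03 m and x of corner1 in the frame of board between -0.14 and -0.11 m) or (height (world z) of corner2 below 0.03 m and x of corner2 in the frame of board between -0.14 and -0.11 m) or (height (world z) of corner3 below 0.03 m and x of corner3 in the frame of board between -0.14 and -0.11 m))), for 0.05 s.
At the end, for the whole second after the job is handed in: The cover lies at rest, chrome face up, flat on the board (within 6 degrees, chrome face 25 to 33 mm above the table), with all four corners on the board (to 2 mm); every bystander is within 15 mm of where it was (angle between cover's own z axis and vertical above 3.04 rad and height (world z) of cover between 0.025 and 0.033 m and linear speed of cover below 0.01 m/s and angular speed of cover below 0.1 rad/s and x of corner0 in the frame of board between -0.122 and 0.122 m and y of corner0 in the frame of board between -0.282 and 0.282 m and x of corner1 in the frame of board between -0.122 and 0.122 m and y of corner1 in the frame of board between -0.282 and 0.282 m and x of corner2 in the frame of board between -0.122 and 0.122 m and y of corner2 in the frame of board between -0.282 and 0.282 m and x of corner3 in the frame of board between -0.122 and 0.122 m and y of corner3 in the frame of board between -0.282 and 0.282 m and distance of each of round_cover, bar_clamp, riser, spool from where it was at the start of the episode below 0.015 m); the robot touches nothing.
It fails at once if the cover is picked up: all four corners more than 40 mm above the table (height (world z) of each of corner0, corner1, corner2, corner3 above 0.04 m).
It fails at once if another part is disturbed (moved more than 15 mm) (distance of any of round_cover, bar_clamp, riser, spool from where it was at the start of the episode above 0.015 m).
It also fails if it takes over 67 s, if anything falls off the work surface, if the arm or the gripper's body presses on something with over 40 N, if the wrist force passes 120 N, or if a joint passes its speed limit or range.

ROBOT

A 6-joint arm with a two-finger parallel gripper is mounted at the origin on the work surface. World frame = base frame: x ahead of the robot, y to its left, z up, the work surface at z = 0. Lengths are in m, angles in degrees, forces in N, time in s.
With the tool pointing down it reaches from about 0.4 to 0.825 m from the base axis. Payload 7 kg.
Tool frame: the origin (TCP) lies at the very end of the fingers, on their centre line; the grasp point (between the pads) lies 19 mm behind it; x points along the fingers, y is the direction in which the jaws open and shut, and the axes are right-handed (so a half turn about x gives the same grasp; the last joint's range is limited). The gripper opens to 88 mm and grips with 3 to 60 N. Pads are 19 mm wide; open, the fingers measure 130 mm over their backs; the gripper's body (78 mm by 193 mm) begins 47 mm behind the grasp point.
Start: joints at [-57.577, 20.546, 0.682, 0, -70.136, -16.507], TCP at [0.185, -0.649, 0.227] pointing down, gripper open.
Joint ranges: [-176.03, 176.03], [-82.01, 121.73], [-58.28, 71.71], [-173.87, 95.51], [-174.79, -0.11], [-173.66, 173.66]. Speed limits (degrees/s): [136.94, 136.94, 172.46, 180, 180, 180].

INTERFACE

Orientations are given as [roll, pitch, yaw] about the fixed x, y, z axes, in that order (R = Rz(yaw) Ry(pitch) Rx(roll)).
In Python, from plant import monitor, eyes, ticket gives the robot as it stands. The module is installed in compiled form; this text tells all that it offers.
- The arm moves only by the shell command python3 -m crank 'ROWS'. ROWS is JSON, a list of rows, each an object with "linear": the shift along the world's x, y, z in units of 60 mm (1.0 is 60 mm), a list of three; "rot": the turn, a rotation vector about the world's x, y, z in units of 5 degrees (1.0 is 5 degrees), a list of three; "hand": the opening, from 0 (shut) to 1 (fully open). In form: [{"linear": [tx, ty, tz], "rot": [ax, ay, az], "hand": hand}, ...]. A call has 1 to 20 rows; each row shifts and turns the pose as measured when the row begins; what a row does not reach is not made up. A row lasts 1/8 s, in which the tool goes at most 62.5 mm and 10.7 degrees, less where a joint would pass 70% of its speed; a pose out of reach is approached as far as the arm can. A call is refused whole if a number of a shift passes 1 or a number of a turn 1, either way. A call with a gripper value outside its range is refused whole. The fingers move at their own pace and stop on an object; the grip force is fixed at half the most. Time passes only in rows, so rows that do not move let the fingers close. It gives the time, the measured TCP pose, the force and the opening at its end, in the units of the state.
- monitor.get_obs(): the state, without advancing time (a new reading comes with each control period).
- eyes.snapshot(name): name is "side" or "top"; returns a dict with "image" (420x560x3 uint8, red, green, blue), "depth" (420x560 float32, m along the optical axis (not along the pixel's ray), 0 where there is no reading), "K" (3x3 intrinsics, pixels), "camera_from_world" (4x4, takes a point from world to camera coordinates). Camera axes: x right, y up, looking along -z (the intrinsics and any distortion apply to the point x, -y, -z); pixel columns grow to the right and rows downward; lengths in m; the calibration is good to about 2 mm. A picture is of the moment at which its call begins.
- ticket.close_job(): hands the job in, once; it reports no verdict.
The state is a dict: "clock": time; "joint_pos": joint angles; "qvel": joint speeds; "tau": joint torques, N m; "tool_pos": TCP position; "orientation": TCP orientation; "force": force on the tool from outside, world axes, zero at the start; "moment": the same for the moment, N m; "opening": finger opening in m.
Only numpy, scipy, OpenCV 4.12 (cv2) and the standard library are available. Lean on these libraries where they do the work, as an engineer would, in place of code of your own. Each camera call takes 0.05 s, during which the arm holds its last target.

## Working session

There is one attempt and no reset: what is moved stays moved. The work goes in short steps, Python scripts to look and compute and a shell command to move; the robot and the scene stay as the last step left them, time stands still between calls to the robot, and variables do not carry over. Pictures are saved under pics/ and viewed, and the job is handed in when it is done.

```bash
mkdir -p pics; python3 - <<'E'
from plant import monitor, eyes
import cv2,numpy as np
print(monitor.get_obs())
for n in ("side","top"):
    s=eyes.snapshot(n); cv2.imwrite(f"pics/{n}0.png",s["image"][:,:,::-1]); print(n,s["K"],s["camera_from_world"])
    np.savez(f"{n}0.npz",**s)
E
```

```text
{'clock': 0.0, 'joint_pos': array([-5.75757531e+01,  2.05919119e+01,  6.33246117e-01, -2.00835205e-02,
       -7.01357408e+01, -1.65070877e+01]), 'qvel': array([-0.00022686,  0.06880335,  0.02882111,  0.03749095, -0.03660924,
       -0.01730766]), 'tau': array([-7.63051848e-04, -5.82726753e+01,  2.93056512e+01,  6.99719444e+00,
        6.95014576e-03, -1.33099084e-04]), 'tool_pos': array([ 0.18495597, -0.64865208,  0.22561342]), 'orientation': array([ 95.199627  ,  89.90372354, 111.10994642]), 'force': array([-0.14650614,  0.37498374, -0.59317964]), 'moment': array([-0.05218853,  0.01124585, -0.0483678 ]), 'opening': 0.0878159131484507}
side [[520.1454633    0.         283.73079014]
 [  0.         520.1454633  205.34204571]
 [  0.           0.           1.        ]] [[ 0.99351302 -0.11263126 -0.01568674 -0.62460661]
 [ 0.09293296  0.72465634  0.68281524 -0.10626043]
 [-0.06553884 -0.67984365  0.73042267 -1.13298455]
 [ 0.          0.          0.          1.        ]]
top [[517.2499062    0.         283.28215919]
 [  0.         517.2499062  210.19925945]
 [  0.           0.           1.        ]] [[ 0.02085274 -0.99976972  0.00506611  0.02202509]
 [ 0.99456545  0.02126065  0.10191932 -0.63784134]
 [-0.10200356  0.00291328  0.99477977 -0.89622805]
 [ 0.          0.          0.          1.        ]]
```

View pics/side0.png

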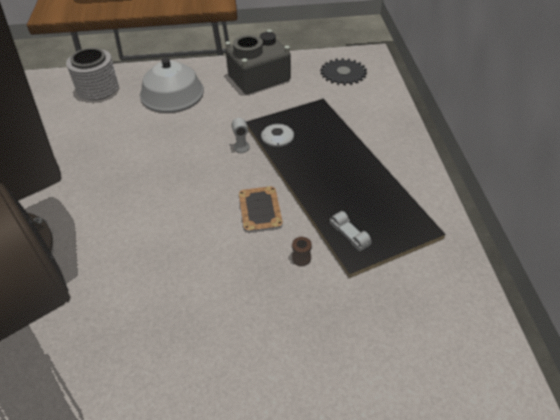

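View pics/top0.png

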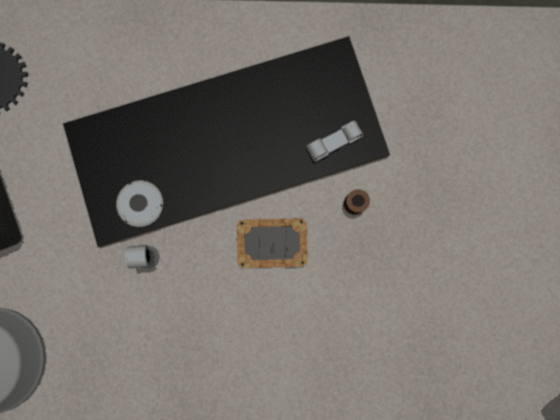

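The top view shows the board with corners at about (65,124), (349,38), (388,156) and (98,245). The cover is at (272,243), the spool at (357,201) and the riser at (138,257). The round cover is at (140,204) and the clamp at (334,141). I'll measure these next.

```bash
cat > h.py <<'E'
import numpy as np,cv2
def load(n):
    return dict(np.load(n))
def ray(s,u,v):
    T=s["camera_from_world"];R=T[:3,:3];t=T[:3,3];K=s["K"]
    d=np.array([(u-K[0,2])/K[0,0],-(v-K[1,2])/K[1,1],-1.])
    return -R.T@t, R.T@d
def onplane(s,u,v,z):
    o,d=ray(s,u,v); return o+d*(z-o[2])/d[2]
def proj(s,p):
    c=s["camera_from_world"]@np.append(p,1);K=s["K"]
    return K[0,0]*c[0]/-c[2]+K[0,2],K[1,1]*-c[1]/-c[2]+K[1,2]
def dpt(s,u,v):
    o,d=ray(s,u,v); return o+d*s["depth"][int(round(v)),int(round(u))]
def tri(s1,p1,s2,p2):
    o1,d1=ray(s1,*p1);o2,d2=ray(s2,*p2)
    A=np.stack([d1,-d2],1);x=np.linalg.lstsq(A,o2-o1,rcond=None)[0]
    a=o1+d1*x[0];b=o2+d2*x[1];return (a+b)/2,np.linalg.norm(a-b)
def corkmask(s):
    hsv=cv2.cvtColor(s["image"],cv2.COLOR_RGB2HSV)
    return hsv
E
python3 - <<'E'
from h import *
t=load("top0.npz");s=load("side0.npz")
np.set_printoptions(precision=4,suppress=True)
# board mask
g=t["image"].max(2); m=(g<45).astype(np.uint8)
m=cv2.morphologyEx(m,cv2.MORPH_OPEN,np.ones((5,5)))
cs,_=cv2.findContours(m,0,1);c=[c for c in cs if cv2.contourArea(c)>15000][0]
h=cv2.convexHull(c);q=cv2.minAreaRect(h);print("board rect",q)
ap=cv2.approxPolyDP(h,8,True)[:,0];print(ap)
for p in ap: print(onplane(t,*p,.018))
for n,S in(("top",t),("side",s)):
    hsv=cv2.cvtColor(S["image"],cv2.COLOR_RGB2HSV)
    mm=((hsv[...,0]>8)&(hsv[...,0]<24)&(hsv[...,1]>90)&(hsv[...,2]>90)).astype(np.uint8)
    mm[:120]=0
    mm=cv2.morphologyEx(mm,cv2.MORPH_CLOSE,np.ones((5,5)))
    cs,_=cv2.findContours(mm,0,1)
    c=max(cs,key=cv2.contourArea);print(n,cv2.contourArea(c),cv2.minAreaRect(c))
    H=cv2.convexHull(c)[:,0]
    P=np.array([onplane(S,*p,.011)[:2] for p in H]).astype(np.float32)
    r=cv2.minAreaRect(P);print("cover",r)
    M=cv2.moments(cv2.convexHull(c));print(M['m10']/M['m00'],M['m01']/M['m00'])
# depth checks
for u,v in((272,243),(200,150),(138,257),(357,201),(200,300),(140,204)): print(u,v,dpt(t,u,v))
E
```

```text
board rect ((224.4837646484375, 140.69732666015625), (127.4862289428711, 303.423095703125), 72.89727020263672)
[[348  38]
 [383 145]
 [ 98 245]
 [ 66 123]]
[ 0.9683 -0.08    0.018 ]
[ 0.7639 -0.1464  0.018 ]
[0.5683 0.3691 0.018 ]
[0.7924 0.4411 0.018 ]
top 3193.0 ((271.506103515625, 242.714111328125), (48.180335998535156, 69.68585205078125), 88.36341857910156)
cover ((0.5795519351959229, 0.05550467595458031), (0.08784347772598267, 0.12711811065673828), 2.8625035285949707)
271.5487542294679 242.68501999384804
side 1378.0 ((259.9595031738281, 207.7370147705078), (40.21913146972656, 37.558128356933594), 81.25383758544922)
cover ((0.5791452527046204, 0.056185975670814514), (0.08531904220581055, 0.12550674378871918), 2.6803982257843018)
259.73105134474326 208.13296076376758
272 243 [0.5788 0.0548 0.0109]
200 150 [0.7472 0.1915 0.0171]
138 257 [0.5478 0.2768 0.0872]
357 201 [ 0.6542 -0.0939  0.0525]
200 300 [0.4727 0.1837 0.0013]
140 204 [0.6427 0.2923 0.0348]
```

```bash
python3 - <<'E'
from h import *
np.set_printoptions(precision=4,suppress=True)
t=load("top0.npz");s=load("side0.npz")
for n,S in(("top",t),("side",s)):
    o,_=ray(S,0,0);print(n,"cam",o)
    # candidate line; search dark/bright transition along normal on plane z=.018
    a=np.array([.5683,.3691]);yaw=np.radians(17.5)
    ex=np.array([np.cos(yaw),np.sin(yaw)]);ey=np.array([-ex[1],ex[0]])
    g=cv2.GaussianBlur(S["image"],(3,3),0).max(2).astype(float)
    def edge(base,dirn,out,rng):
        pts=[]
        for k in rng:
            prof=[];D=np.arange(-.02,.02,.0005)
            for d in D:
                u,v=proj(S,[*(base+dirn*k+out*d),.018]);prof.append(cv2.getRectSubPix(g.astype(np.float32),(1,1),(u,v))[0,0])
            prof=np.array(prof);i=np.argmax(np.abs(np.diff(prof)));pts.append(base+dirn*k+out*D[i])
        pts=np.array(pts,np.float32);l=cv2.fitLine(pts,cv2.DIST_HUBER,0,.001,.001).ravel();return l,pts
    l,p=edge(a,-ey,-ex,np.arange(.08,.4,.02));print("front",l,np.degrees(np.arctan2(l[1],l[0])));print(np.abs((p-l[2:])@np.array([-l[1],l[0]])).max())
    l,p=edge(a+ex*.24,-ey,ex,np.arange(.05,.5,.02));print("back",l,np.degrees(np.arctan2(l[1],l[0])))
    l,p=edge(a,ex,ey,np.arange(.03,.2,.02));print("left",l,np.degrees(np.arctan2(l[1],l[0])))
    l,p=edge(a-ey*.56,ex,-ey,np.arange(.03,.2,.02));print("right",l,np.degrees(np.arctan2(l[1],l[0])))
E
```

```text
top cam [0.5425 0.0382 0.9564]
front [ 0.3181 -0.948   0.6422  0.1366] -71.45015
0.014952825
back [ 0.3241 -0.946   0.885   0.1754] -71.09098
left [0.9474 0.3201 0.6719 0.4065] 18.669699
right [ 0.946   0.3241  0.8398 -0.1263] 18.90829
side cam [ 0.5562 -0.7636  0.8903]
front [ 0.3242 -0.946   0.6378  0.1352] -71.08318
0.02215483
back [ 0.3244 -0.9459  0.8903  0.1582] -71.07377
left [0.9458 0.3248 0.6716 0.4074] 18.956154
right [ 0.946   0.3241  0.8425 -0.1348] 18.908352
```

```bash
cat >> h.py <<'E'
from scipy.spatial.transform import Rotation as Ro
YAW=np.radians(18.9);N=np.array([np.cos(YAW),np.sin(YAW)]);E_=np.array([-N[1],N[0]])
EDGE=.653;MID=-.1125
def b2w(n,e): return N*(EDGE+n)+E_*(MID+e)      # n: from front edge (neg = robot side), e along board from mid
def w2b(p): p=np.array(p)[:2]; return p@N-EDGE,p@E_-MID
def Rcur(o): return Ro.from_euler('xyz',o['orientation'],degrees=True)
def tgt(xdir,ydir):
    x=np.array(xdir,float);x/=np.linalg.norm(x);y=np.array(ydir,float);y-=x*(x@y);y/=np.linalg.norm(y)
    return Ro.from_matrix(np.stack([x,y,np.cross(x,y)],1))
def plan(o,pos,xdir,ydir):
    "units left to go, position and rot (better half turn)"
    d=(np.array(pos)-o['tool_pos'])/.06
    rs=[(tgt(xdir,k*np.array(ydir,float))*Rcur(o).inv()).as_rotvec(degrees=True)/5 for k in(1,-1)]
    return d,rs
E
python3 - <<'E'
from h import *
from plant import monitor
np.set_printoptions(precision=2,suppress=True)
o=monitor.get_obs();print(Rcur(o).as_matrix())
p=b2w(-.18,-.022);print(p)
print(plan(o,[*p,.12],[0,0,-1],[*E_,0]))
for q in ((.6542,-.0939),(.5478,.2768),(.6427,.2923),(.5794,.056)):print(w2b(q))
E
```

```text
[[-0.   -0.27  0.96]
 [ 0.    0.96  0.27]
 [-1.    0.   -0.  ]]
[0.49 0.03]
(array([ 5.1 , 11.24, -1.76]), [array([-0.02, -0.01,  0.6 ]), array([ -0.01,   0.02, -35.4 ])])
(np.float64(-0.06448680382382621), np.float64(-0.18824419017913585))
(np.float64(-0.04507409907702298), np.float64(0.19693446563451833))
(np.float64(0.04973012145778244), np.float64(0.18085902570934087))
(np.float64(-0.08669876767622386), np.float64(-0.022196972009665236))
```

```bash
python3 -m crank '[{"linear":[0.36,0.8,0],"rot":[0,0,0],"hand":1},{"linear":[0.36,0.8,0],"rot":[0,0,0.1],"hand":1},{"linear":[0.36,0.8,0],"rot":[0,0,0.1],"hand":1},{"linear":[0.36,0.8,0],"rot":[0,0,0.1],"hand":1},{"linear":[0.36,0.8,0],"rot":[0,0,0.1],"hand":1},{"linear":[0.36,0.8,0],"rot":[0,0,0.1],"hand":1},{"linear":[0.36,0.8,-0.2],"rot":[0,0,0.1],"hand":1},{"linear":[0.36,0.8,-0.2],"rot":[0,0,0],"hand":1},{"linear":[0.36,0.8,-0.2],"rot":[0,0,0],"hand":1},{"linear":[0.36,0.8,-0.2],"rot":[0,0,0],"hand":1},{"linear":[0.36,0.8,-0.2],"rot":[0,0,0],"hand":1},{"linear":[0.36,0.8,-0.2],"rot":[0,0,0],"hand":1},{"linear":[0.36,0.8,-0.2],"rot":[0,0,0],"hand":1},{"linear":[0.36,0.8,-0.2],"rot":[0,0,0],"hand":1}]'
cat > st.py <<'E'
from h import *
from plant import monitor
import sys
np.set_printoptions(precision=2,suppress=True)
o=monitor.get_obs()
n,e,z=map(float,sys.argv[1:4]);jaw=sys.argv[4] if len(sys.argv)>4 else 'e'
tilt=np.radians(float(sys.argv[5])) if len(sys.argv)>5 else 0 # + : fingers point down-forward
p=b2w(n,e);xd=[*(N*np.sin(tilt)),-np.cos(tilt)]
d,rs=plan(o,[*p,z],xd,[*(E_ if jaw=='e' else N),0.0] if jaw=='e' else [*(N*np.cos(tilt)),np.sin(tilt)])
print("t",o['clock'],"tcp",o['tool_pos'].round(4),"board n,e",np.round(w2b(o['tool_pos']),4),"F",o['force'],"open",round(o['opening'],4))
R=Rcur(o).as_matrix();print("xdir",R[:,0],"jaw",R[:,1]," q",o['joint_pos'])
print("lin",d,"rot",*rs)
E
cat > pic.py <<'E'
from h import *
from plant import eyes
import sys
tag=sys.argv[1];c=sys.argv[2:] # cam names
for n in c:
    s=eyes.snapshot(n);np.savez(f"{n}{tag}.npz",**s)
    im=s["image"][:,:,::-1]
    P=[proj(s,[*b2w(a,b),.02]) for a in(-.2,.12) for b in(-.16,.13)]
    P=np.array(P);x0,y0=np.maximum(P.min(0)-15,0).astype(int);x1,y1=(P.max(0)+15).astype(int);x1=min(x1,560);y1=min(y1,420)
    k=min(790/(x1-x0),590/(y1-y0));print(n,"crop",x0,y0,"scale",round(k,3))
    cv2.imwrite(f"pics/{n}{tag}.png",cv2.resize(im[y0:y1,x0:x1],None,fx=k,fy=k,interpolation=cv2.INTER_CUBIC))
E
python3 st.py -.18 -.022 .03 e; python3 pic.py 1 side top
```

```text
clock: 1.85
tool_pos: [0.4904, 0.0439, 0.1238]
orientation: [69.1, 89.7, 87.8]
force: [1.7, -0.2, 0.7]
opening: 0.0879
t 1.85 tcp [0.49 0.04 0.12] board n,e [-0.17 -0.  ] F [ 1.72 -0.2   0.74] open 0.0879
xdir [ 0.    0.01 -1.  ] jaw [-0.32  0.95  0.01]  q [ 27.8    8.86 -29.93  -0.37 -51.05 -98.85]
lin [ 0.01 -0.3  -1.56] rot [-0.07  0.    0.03] [  0.     0.1  -35.97]
side crop 176 125 scale 3.806
top crop 143 98 scale 2.398
```

View pics/side1.png

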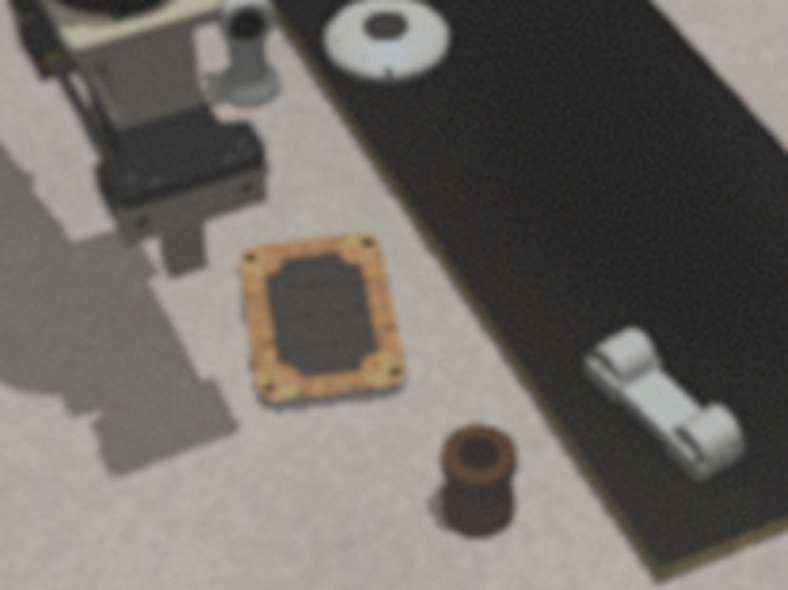

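View pics/top1.png

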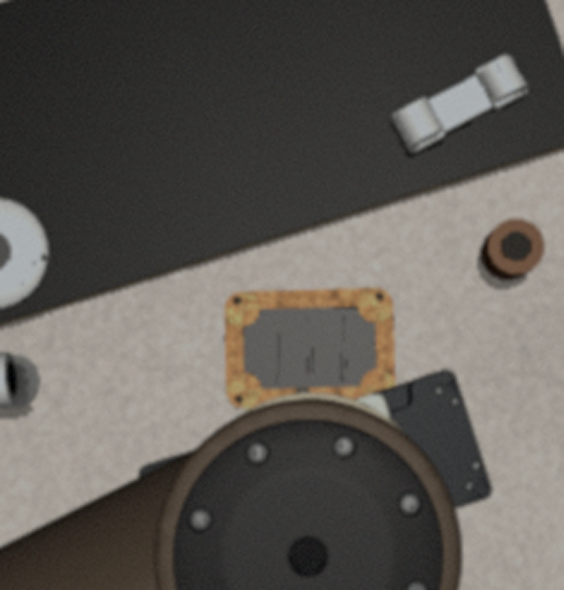

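```bash
python3 -m crank '[{"linear":[0,-0.3,-0.5],"rot":[0,0,0],"hand":1},{"linear":[0,0,-0.5],"rot":[-0.05,0,0.05],"hand":1},{"linear":[0,0,-0.5],"rot":[0,0,0],"hand":1},{"linear":[0,0,-0.2],"rot":[0,0,0],"hand":1},{"linear":[0,0,-0.15],"rot":[0,0,0],"hand":1}]'; python3 st.py -.115 -.022 .005 e
```

```text
clock: 2.58
tool_pos: [0.4916, 0.0277, 0.0093]
orientation: [74.9, 90.0, 94.2]
force: [0.7, -0.3, 0.1]
opening: 0.0879
t 2.575 tcp [0.49 0.03 0.01] board n,e [-0.18 -0.02] F [ 0.68 -0.29  0.14] open 0.0879
xdir [-0.  0. -1.] jaw [-0.33  0.94  0.  ]  q [ 26.11  18.49 -36.96  -0.08 -34.54 -96.74]
lin [ 1.02  0.32 -0.07] rot [-0.01 -0.   -0.08] [ 0.   -0.02 35.92]
```

```bash
python3 -m crank '[{"linear":[0.2,0.07,-0.07],"rot":[0,0,-0.05],"hand":1},{"linear":[0.2,0.07,0],"rot":[0,0,0],"hand":1},{"linear":[0.12,0.04,0],"rot":[0,0,0],"hand":1},{"linear":[0.12,0.04,0],"rot":[0,0,0],"hand":1},{"linear":[0.12,0.04,0],"rot":[0,0,0],"hand":1},{"linear":[0.12,0.04,0],"rot":[0,0,0],"hand":1},{"linear":[0.12,0.04,0],"rot":[0,0,0],"hand":1},{"linear":[0.1,0.035,0],"rot":[0,0,0],"hand":1}]'; python3 st.py -.1005 -.022 .005 e; python3 pic.py 2 side
```

```text
clock: 3.58
tool_pos: [0.5633, 0.052, 0.0069]
orientation: [19.1, 89.8, 38.1]
force: [-0.8, -0.4, 0.2]
opening: 0.0878
t 3.575 tcp [0.56 0.05 0.01] board n,e [-0.1  -0.02] F [-0.77 -0.38  0.22] open 0.0878
xdir [ 0.  0. -1.] jaw [-0.33  0.95  0.  ]  q [ 25.07  23.92 -27.75  -0.06 -38.18 -95.98]
lin [ 0.05 -0.   -0.03] rot [-0.02  0.02 -0.03] [-0.04 -0.03 35.97]
side crop 176 125 scale 3.806
```

View pics/side2.png

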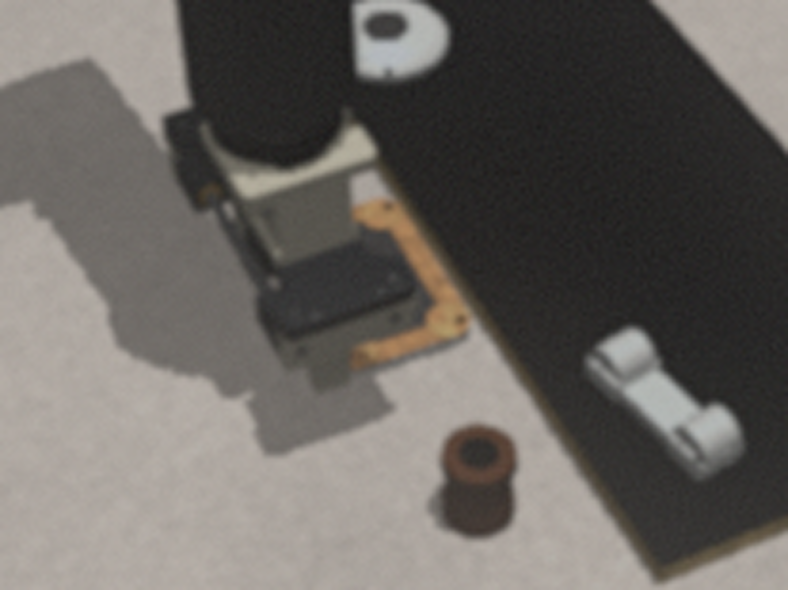

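```bash
python3 -m crank '[{"linear":[0.03,0.01,0],"rot":[0,0,0],"hand":1},{"linear":[0.03,0.01,0],"rot":[0,0,0],"hand":1},{"linear":[0.015,0.005,0],"rot":[0,0,0],"hand":1},{"linear":[0,0,0],"rot":[0,0,0],"hand":1}]'; python3 st.py -.1005 -.022 .005 e
```

```text
clock: 4.12
tool_pos: [0.5676, 0.0534, 0.0068]
orientation: [34.5, 89.9, 53.6]
force: [-1.6, 0.5, 1.0]
opening: 0.0872
t 4.125 tcp [0.57 0.05 0.01] board n,e [-0.1  -0.02] F [-1.62  0.49  1.01] open 0.0872
xdir [ 0.  0. -1.] jaw [-0.33  0.95  0.  ]  q [ 25.01  24.28 -27.1   -0.06 -38.55 -95.91]
lin [-0.02 -0.03 -0.03] rot [-0.01  0.01 -0.03] [-0.01 -0.02 35.97]
```

```bash
python3 -m crank '[{"linear":[-0.1,-0.035,0],"rot":[0,0,0],"hand":1},{"linear":[-0.3,-0.1,0.3],"rot":[0,0,1],"hand":1},{"linear":[-0.3,-0.1,0.5],"rot":[0,0,1],"hand":1},{"linear":[-0.3,-0.1,0.5],"rot":[0,0,1],"hand":1},{"linear":[-0.3,-0.1,0.4],"rot":[0,0,1],"hand":1},{"linear":[0,0,0],"rot":[0,0,1],"hand":1},{"linear":[0,0,0],"rot":[0,0,1],"hand":1},{"linear":[0,0,0],"rot":[0,0,1],"hand":1},{"linear":[0,0,0],"rot":[0,0,1],"hand":1},{"linear":[0,0,0],"rot":[0,0,1],"hand":1},{"linear":[0,0,0],"rot":[0,0,1],"hand":1},{"linear":[0,0,0],"rot":[0,0,1],"hand":1},{"linear":[0,0,0],"rot":[0,0,1],"hand":1},{"linear":[0,0,0],"rot":[0,0,1],"hand":1},{"linear":[0,0,0],"rot":[0,0,1],"hand":1},{"linear":[0,0,0],"rot":[0,0,1],"hand":1},{"linear":[0,0,0],"rot":[0,0,1],"hand":1},{"linear":[0,0,0],"rot":[0,0,1],"hand":1},{"linear":[0,0,0],"rot":[0,0,1],"hand":1}]'; python3 st.py -.06 -.022 .06 n; python3 pic.py 3 side top
```

```text
clock: 6.5
tool_pos: [0.4875, 0.0275, 0.1144]
orientation: [-40.5, 88.8, 71.6]
force: [-1.3, -0.8, -0.8]
opening: 0.0879
t 6.5 tcp [0.49 0.03 0.11] board n,e [-0.18 -0.02] F [-1.27 -0.76 -0.83] open 0.0879
xdir [ 0.01  0.02 -1.  ] jaw [-0.93 -0.38 -0.01]  q [ 25.64   8.91 -31.07  -1.12 -49.2   -2.87]
lin [ 1.95  0.62 -0.91] rot [-0.12 -0.34 35.37] [-0.22  0.08 -0.63]
side crop 176 125 scale 3.806
top crop 143 98 scale 2.398
```

View pics/side3.png

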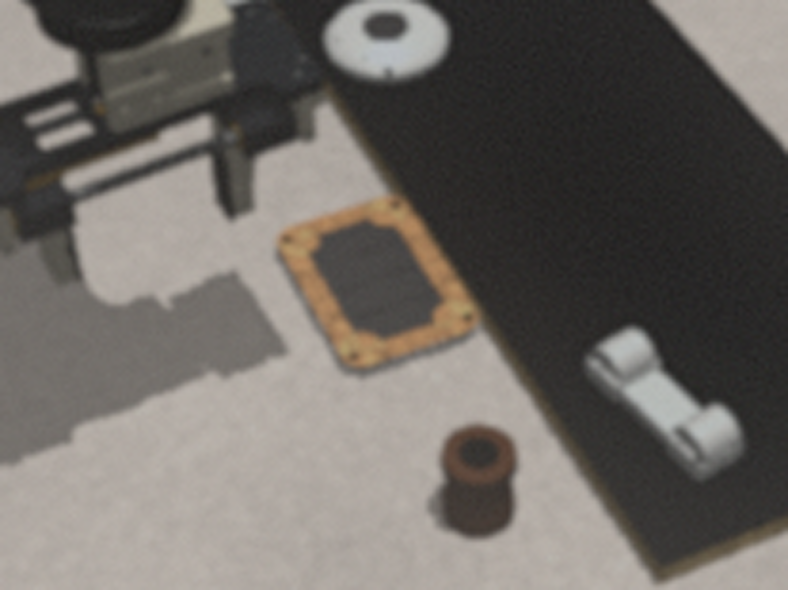

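View pics/top3.png

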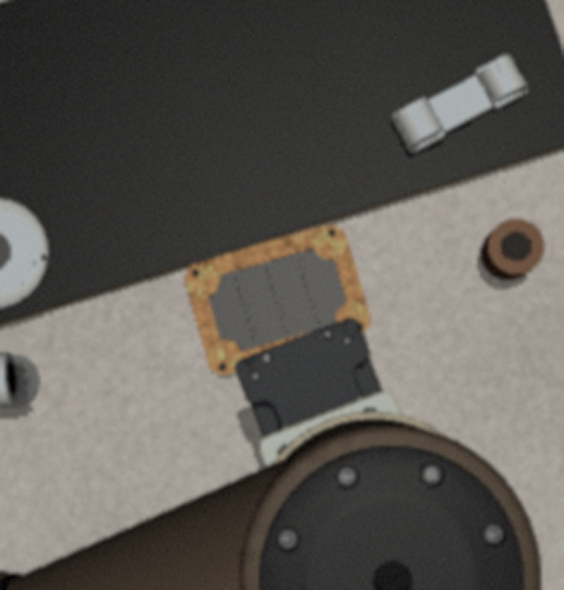

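```bash
python3 - <<'E'
from h import *
np.set_printoptions(precision=4,suppress=True)
s=load("side3.npz")
im=s["image"][140:210,170:270,::-1];cv2.imwrite("pics/f3.png",cv2.resize(im,None,fx=7.5,fy=7.5,interpolation=cv2.INTER_CUBIC))
# finger points in tool frame
T=np.array([.4875,.0275,.1144]);R=Ro.from_euler('xyz',[-40.5,88.8,71.6],degrees=True).as_matrix()
v,u=np.mgrid[140:210,170:270];P=np.array([dpt(s,a,b) for a,b in zip(u.ravel(),v.ravel())])
L=(P-T)@R
for x0 in range(-50,4,6):
    k=(L[:,0]*1e3>=x0)&(L[:,0]*1e3<x0+6)&(np.abs(L[:,1])<.09)&(np.abs(L[:,2])<.03)
    f=L[k]*1e3
    for sg in(1,-1):
        g=f[f[:,1]*sg>0]
        if len(g): print(x0,sg,"y",g[:,1].min().round(1),g[:,1].max().round(1),"z",g[:,2].min().round(1),g[:,2].max().round(1),len(g))
E
```

```text
-50 1 y 54.4 54.4 z -12.0 -12.0 1
-50 -1 y -54.7 -43.5 z -12.5 12.4 18
-44 1 y 45.5 62.6 z -13.3 -8.8 16
-44 -1 y -61.7 -42.5 z -12.4 6.0 23
-38 1 y 44.5 63.0 z -12.6 -9.1 17
-38 -1 y -62.0 -43.3 z -12.3 8.1 24
-32 1 y 44.9 61.0 z -13.5 -6.6 18
-32 -1 y -61.3 -43.3 z -13.1 8.9 21
-26 1 y 45.5 60.8 z -11.0 -8.8 10
-26 -1 y -61.2 -43.4 z -11.6 10.1 23
-20 1 y 44.2 60.0 z -13.8 7.1 27
-20 -1 y -57.3 -43.0 z -11.9 4.1 21
-14 1 y 44.9 59.9 z -13.3 10.8 17
-14 -1 y -60.4 -43.1 z -13.6 8.3 20
-8 1 y 44.4 59.4 z -12.6 10.0 14
-8 -1 y -59.0 -42.6 z -11.3 8.5 19
-2 1 y 44.6 46.6 z -8.4 -8.0 2
-2 -1 y -59.0 -43.7 z -9.0 0.9 4
```

View pics/f3.png

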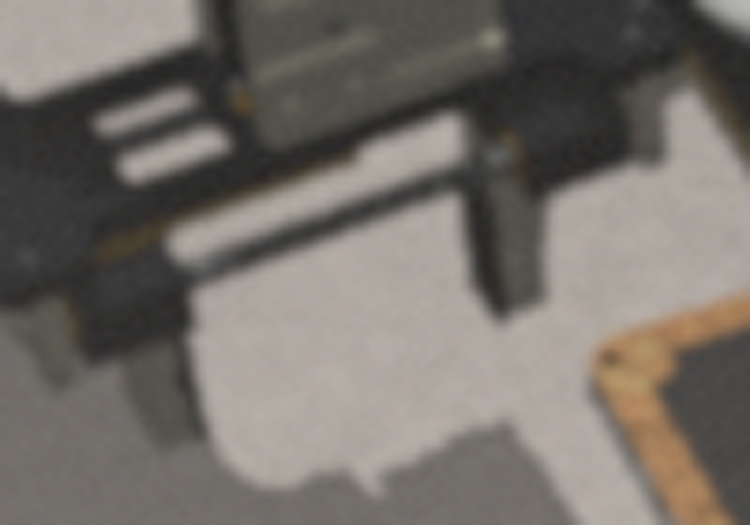

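```bash
cat > cov.py <<'E'
from h import *
import sys
for f in sys.argv[2:]:
    S=load(f);z=float(sys.argv[1])
    hsv=cv2.cvtColor(S["image"],cv2.COLOR_RGB2HSV)
    mm=((hsv[...,0]>8)&(hsv[...,0]<24)&(hsv[...,1]>90)&(hsv[...,2]>90)).astype(np.uint8)
    mm[:120]=0
    mm=cv2.morphologyEx(mm,cv2.MORPH_CLOSE,np.ones((5,5)))
    cs,_=cv2.findContours(mm,0,1);c=max(cs,key=cv2.contourArea)
    P=np.array([w2b(onplane(S,*p,z)) for p in cv2.convexHull(c)[:,0]]).astype(np.float32)
    r=cv2.minAreaRect(P);print(f,r,"n",P[:,0].min(),P[:,0].max(),"e",P[:,1].min(),P[:,1].max())
E
python3 cov.py .011 side3.npz top3.npz; python3 st.py -.045 -.03 .04 n
```

```text
side3.npz ((-0.042109373956918716, -0.009707383811473846), (0.12659496068954468, 0.0911296084523201), 88.7984848022461) n -0.08848419 0.0035801393 e -0.07356403 0.05382827
top3.npz ((-0.04265037551522255, -0.010553181171417236), (0.1277385950088501, 0.08885104209184647), 89.5888671875) n -0.08671746 0.0019664287 e -0.07456528 0.05356087
t 6.6 tcp [0.49 0.03 0.11] board n,e [-0.18 -0.02] F [-0.23  0.21 -0.36] open 0.0874
xdir [ 0.01  0.02 -1.  ] jaw [-0.93 -0.37 -0.01]  q [ 25.64   8.92 -31.07  -1.12 -49.21  -2.98]
lin [ 2.23  0.58 -1.24] rot [-0.12 -0.34 35.39] [-0.22  0.08 -0.61]
```

```bash
sed -i 's/EDGE=.653/EDGE=.6545/' h.py; python3 -m crank '[{"linear":[0.5,0.2,0],"rot":[-0.2,0.1,-0.6],"hand":0.4},{"linear":[0.5,0.2,0],"rot":[0,0,0],"hand":0.4},{"linear":[0.5,0.2,-0.3],"rot":[0,0,0],"hand":0.4},{"linear":[0.5,0.2,-0.5],"rot":[0,0,0],"hand":0.4},{"linear":[0.2,0,-0.5],"rot":[0,0,0],"hand":0.4},{"linear":[0,0,-0.2],"rot":[0,0,0],"hand":0.4}]'; python3 st.py -.045 -.01 .011 n
```

```text
clock: 7.35
tool_pos: [0.6246, 0.0776, 0.0239]
orientation: [-70.1, 89.6, 38.0]
force: [-0.5, -1.1, -0.1]
opening: 0.0367
t 7.35 tcp [0.62 0.08 0.02] board n,e [-0.04 -0.02] F [-0.54 -1.12 -0.11] open 0.0367
xdir [ 0.01  0.   -1.  ] jaw [-0.95 -0.31 -0.01]  q [ 24.77  27.09 -18.67  -0.13 -43.85  -6.64]
lin [-0.14  0.07 -0.22] rot [  0.1    0.08 -35.83] [-0.05  0.06  0.17]
```

```bash
python3 -m crank '[{"linear":[-0.14,0.07,-0.1],"rot":[-0.05,0.05,0.15],"hand":0.4},{"linear":[0,0,-0.1],"rot":[0,0,0],"hand":0.4},{"linear":[0,0,-0.04],"rot":[0,0,0],"hand":0.4},{"linear":[0,0,-0.04],"rot":[0,0,0],"hand":0.4}]'; python3 st.py -.062 -.01 .009 n
```

```text
clock: 7.85
tool_pos: [0.6149, 0.0818, 0.0113]
orientation: [-117.8, 89.8, -9.0]
force: [-5.2, -0.2, 16.2]
opening: 0.0353
t 7.85 tcp [0.61 0.08 0.01] board n,e [-0.05 -0.01] F [-5.21 -0.2  16.18] open 0.0353
xdir [ 0. -0. -1.] jaw [-0.95 -0.32 -0.  ]  q [ 25.67  27.43 -20.44   0.17 -41.96  -6.98]
lin [-0.24 -0.1  -0.04] rot [  0.06  -0.01 -35.98] [0.01 0.04 0.02]
```

```bash
python3 -m crank '[{"linear":[-0.07,-0.025,-0.03],"rot":[0,0,0],"hand":0.4},{"linear":[-0.07,-0.025,-0.03],"rot":[0,0,0],"hand":0.4},{"linear":[-0.07,-0.025,-0.03],"rot":[0,0,0],"hand":0.4},{"linear":[-0.07,-0.025,-0.03],"rot":[0,0,0],"hand":0.4},{"linear":[0,0,0],"rot":[0,0,0],"hand":0.4}]'; python3 st.py -.062 -.01 .009 n; python3 pic.py 4 side; python3 cov.py .011 side4.npz
```

```text
clock: 8.48
tool_pos: [0.6062, 0.0795, 0.0122]
orientation: [-93.9, 88.5, 15.1]
force: [-0.0, 0.1, -0.3]
opening: 0.0351
t 8.475 tcp [0.61 0.08 0.01] board n,e [-0.06 -0.01] F [-0.04  0.1  -0.3 ] open 0.0351
xdir [ 0.02  0.01 -1.  ] jaw [-0.95 -0.33 -0.03]  q [ 25.93  26.13 -22.85   0.44 -39.57  -7.26]
lin [-0.1  -0.06 -0.05] rot [-0.45 -0.12 35.98] [-0.08  0.28 -0.02]
side crop 176 125 scale 3.798
side4.npz ((-0.044593390077352524, -0.030376560986042023), (0.08617602288722992, 0.0905497744679451), 89.78941345214844) n -0.089984186 0.0006585593 e -0.07356403 0.012554017
```

View pics/side4.png

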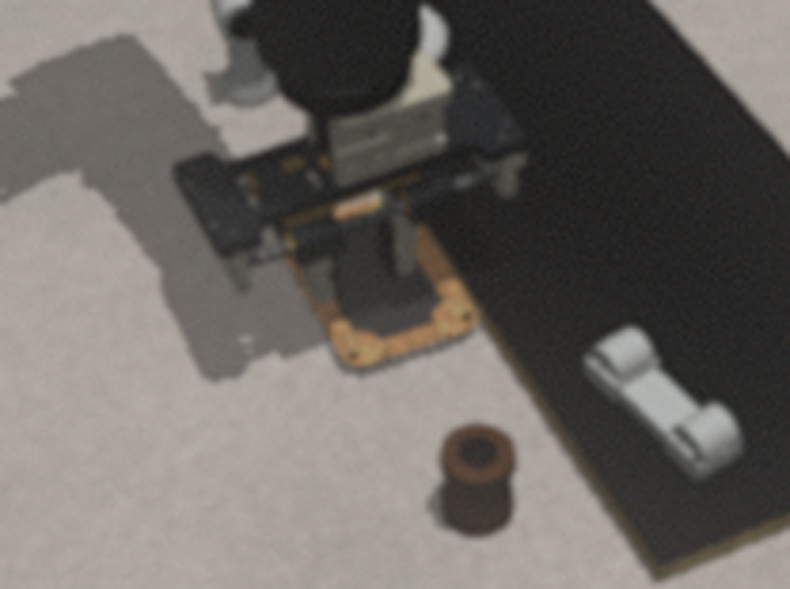

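```bash
python3 -m crank '[{"linear":[0,0,-0.05],"rot":[-0.08,0.28,0],"hand":0.4},{"linear":[0,0,-0.06],"rot":[0,0,0],"hand":0.4},{"linear":[-0.04,-0.014,-0.08],"rot":[0,0,0],"hand":0.4},{"linear":[-0.05,-0.018,-0.08],"rot":[0,0,0],"hand":0.4}]'; python3 st.py -.062 -.01 .009 n;python3 -m crank '[{"linear":[-0.06,-0.02,-0.08],"rot":[0,0.05,0],"hand":0.4},{"linear":[-0.06,-0.02,-0.08],"rot":[0,0.05,0],"hand":0.4}]'; python3 st.py -.062 -.01 .009 n; python3 pic.py 5 side; python3 cov.py .011 side5.npz
```

```text
clock: 9.02
tool_pos: [0.6058, 0.0793, 0.0111]
orientation: [-108.2, 89.4, 1.1]
force: [-5.4, 3.5, 35.8]
opening: 0.0352
t 9.025 tcp [0.61 0.08 0.01] board n,e [-0.06 -0.01] F [-5.36  3.49 35.8 ] open 0.0352
xdir [ 0.01  0.   -1.  ] jaw [-0.94 -0.33 -0.01]  q [ 25.92  26.58 -22.16   0.39 -40.71  -6.88]
lin [-0.09 -0.05 -0.04] rot [-0.19 -0.   35.91] [-0.    0.12 -0.09]
clock: 9.28
tool_pos: [0.6057, 0.0795, 0.0113]
orientation: [-97.8, 89.0, 11.8]
force: [-3.3, 2.0, 35.2]
opening: 0.0354
t 9.275 tcp [0.61 0.08 0.01] board n,e [-0.06 -0.01] F [-3.28  1.96 35.16] open 0.0354
xdir [ 0.02  0.   -1.  ] jaw [-0.94 -0.34 -0.02]  q [ 25.93  26.4  -22.46   0.36 -40.2   -6.59]
lin [-0.09 -0.06 -0.04] rot [-0.3  -0.06 35.86] [-0.04  0.19 -0.14]
side crop 176 125 scale 3.798
side5.npz ((-0.04458961635828018, -0.029349379241466522), (0.08622857928276062, 0.0905497744679451), 89.78941345214844) n -0.089984186 0.0006585593 e -0.07255557 0.013615401
```

```bash
python3 -m crank '[{"linear":[-0.15,-0.05,-0.03],"rot":[0,0.15,0],"hand":0.4},{"linear":[-0.15,-0.05,-0.03],"rot":[0,0.1,0],"hand":0.4}]'; python3 st.py -.062 -.01 .009 n; python3 pic.py 6 side; python3 cov.py .011 side6.npz
```

```text
clock: 9.57
tool_pos: [0.5924, 0.0755, 0.0113]
orientation: [-50.2, 89.6, 59.5]
force: [5.2, 1.4, 8.0]
opening: 0.0349
t 9.575 tcp [0.59 0.08 0.01] board n,e [-0.07 -0.01] F [5.22 1.36 8.03] open 0.0349
xdir [ 0.    0.01 -1.  ] jaw [-0.94 -0.34 -0.01]  q [ 25.83  25.74 -23.38  -0.38 -40.51  -5.8 ]
lin [ 0.13  0.01 -0.04] rot [-0.07 -0.12 35.83] [-0.08  0.05 -0.17]
side crop 176 125 scale 3.798
side6.npz ((-0.04839451611042023, -0.02882031351327896), (0.09051398932933807, 0.08925221115350723), 1.472172737121582) n -0.09320733 -0.0028721048 e -0.073055565 0.0168001
```

```bash
python3 -m crank '[{"linear":[0,0,0.2],"rot":[-0.05,0.05,-0.15],"hand":0},{"linear":[0.25,0.08,0],"rot":[0,0,0],"hand":0},{"linear":[0.2,0.07,0],"rot":[0,0,0],"hand":0},{"linear":[0,0,-0.1],"rot":[0,0,0],"hand":0},{"linear":[0,0,-0.1],"rot":[0,0,0],"hand":0}]'; python3 st.py -.04 -.01 .011 n
```

```text
clock: 10.25
tool_pos: [0.6174, 0.0836, 0.011]
orientation: [77.4, 89.5, -173.7]
force: [-21.8, 3.1, 62.2]
opening: 0.0007
t 10.25 tcp [0.62 0.08 0.01] board n,e [-0.04 -0.01] F [-21.8    3.11  62.2 ] open 0.0007
xdir [-0.01 -0.   -1.  ] jaw [-0.95 -0.32  0.01]  q [ 25.54  27.98 -19.29  -0.24 -43.2   -6.46]
lin [ 0.06 -0.01  0.  ] rot [ 0.15  0.02 36.  ] [ 0.01 -0.1  -0.  ]
```

```bash
python3 -m crank '[{"linear":[-0.1,-0.035,-0.01],"rot":[0,-0.1,0],"hand":0},{"linear":[-0.15,-0.05,-0.02],"rot":[0,0,0],"hand":0}]'; python3 st.py -.062 -.01 .009 n; python3 pic.py 7 side; python3 cov.py .011 side7.npz
```

```text
clock: 10.5
tool_pos: [0.6074, 0.0804, 0.0113]
orientation: [-99.1, 89.4, 9.9]
force: [5.8, 1.6, 6.4]
opening: 0.0
t 10.5 tcp [0.61 0.08 0.01] board n,e [-0.05 -0.01] F [5.77 1.59 6.38] open 0.0
xdir [ 0.01  0.   -1.  ] jaw [-0.95 -0.33 -0.01]  q [ 25.89  26.69 -21.85   0.25 -40.89  -7.04]
lin [-0.12 -0.07 -0.04] rot [-0.18 -0.03 35.97] [-0.02  0.12 -0.03]
side crop 176 125 scale 3.798
side7.npz ((-0.04674449935555458, -0.020854849368333817), (0.1035088524222374, 0.08951371163129807), 87.95872497558594) n -0.09282025 -0.0028721048 e -0.073055565 0.03217863
```

```bash
python3 -m crank '[{"linear":[0,0,0.15],"rot":[0,0.1,0],"hand":0},{"linear":[0.2,0.06,0],"rot":[0,0,0],"hand":0},{"linear":[0,0,-0.15],"rot":[0,0,0],"hand":0},{"linear":[-0.3,-0.1,-0.1],"rot":[0,0,0],"hand":0}]'; python3 st.py -.062 -.01 .009 n; python3 pic.py 8 side; python3 cov.py .011 side8.npz
```

```text
clock: 11.05
tool_pos: [0.6144, 0.0827, 0.0111]
orientation: [-90.2, 88.5, 19.2]
force: [26.1, 7.3, 38.3]
opening: 0.0004
t 11.05 tcp [0.61 0.08 0.01] board n,e [-0.05 -0.01] F [26.07  7.26 38.31] open 0.0004
xdir [ 0.02  0.01 -1.  ] jaw [-0.94 -0.33 -0.03]  q [ 25.79  26.84 -21.66   0.26 -40.04  -6.66]
lin [-0.24 -0.11 -0.03] rot [-0.44 -0.15 35.91] [-0.1   0.28 -0.09]
side crop 176 125 scale 3.798
side8.npz ((-0.05214150995016098, -0.02176259458065033), (0.10121973603963852, 0.08683951199054718), 88.0799560546875) n -0.09648142 -0.009156908 e -0.073055565 0.030161599
```

```bash
python3 -m crank '[{"linear":[-0.25,-0.085,-0.07],"rot":[0,0.25,0],"hand":0}]'; python3 st.py -.062 -.01 .009 n; python3 pic.py 9 side; python3 cov.py .011 side9.npz
```

```text
clock: 11.22
tool_pos: [0.6065, 0.0805, 0.0113]
orientation: [-72.9, 88.6, 36.6]
force: [9.4, 1.6, 12.7]
opening: 0.0004
t 11.225 tcp [0.61 0.08 0.01] board n,e [-0.05 -0.01] F [ 9.39  1.63 12.67] open 0.0004
xdir [ 0.02  0.01 -1.  ] jaw [-0.94 -0.33 -0.02]  q [ 25.66  26.36 -22.23  -0.4  -40.08  -5.86]
lin [-0.1  -0.07 -0.04] rot [-0.34 -0.25 35.88] [-0.16  0.22 -0.12]
side crop 176 125 scale 3.798
side9.npz ((-0.06050083041191101, -0.021662797778844833), (0.10099634528160095, 0.08657421916723251), 87.90313720703125) n -0.10465188 -0.017539091 e -0.07229913 0.030248187
```

```bash
python3 -m crank '[{"linear":[0,0,0.3],"rot":[-0.16,0.22,-0.1],"hand":1},{"linear":[-0.1,-0.07,0.3],"rot":[0,0,0],"hand":1},{"linear":[-0.05,0,0.2],"rot":[0,0,0],"hand":1},{"linear":[0,0,0],"rot":[0,0,0],"hand":1}]'; python3 st.py -.0665 -.01 .025 n; python3 pic.py 10 side top; python3 cov.py .011 side10.npz top10.npz
```

```text
clock: 11.78
tool_pos: [0.5946, 0.0752, 0.0584]
orientation: [72.4, 89.7, -178.6]
force: [0.2, -1.1, -0.4]
opening: 0.0345
t 11.775 tcp [0.59 0.08 0.06] board n,e [-0.07 -0.01] F [ 0.21 -1.14 -0.38] open 0.0345
xdir [-0. -0. -1.] jaw [-0.95 -0.32  0.  ]  q [ 25.8   22.66 -20.51  -0.14 -47.06  -6.78]
lin [ 0.02 -0.01 -0.56] rot [ 0.08  0.   36.  ] [ 0.   -0.05 -0.  ]
side crop 176 125 scale 3.798
top crop 142 97 scale 2.398
side10.npz ((-0.0615096390247345, -0.009479880332946777), (0.12521259486675262, 0.08651532977819443), 88.36775970458984) n -0.10586168 -0.018883146 e -0.07229913 0.05406178
top10.npz ((-0.061871204525232315, -0.1965951919555664), (0.037632834166288376, 0.03954354301095009), 26.785951614379883) n -0.082294635 -0.042549226 e -0.21681333 -0.17694621
```

View pics/side10.png

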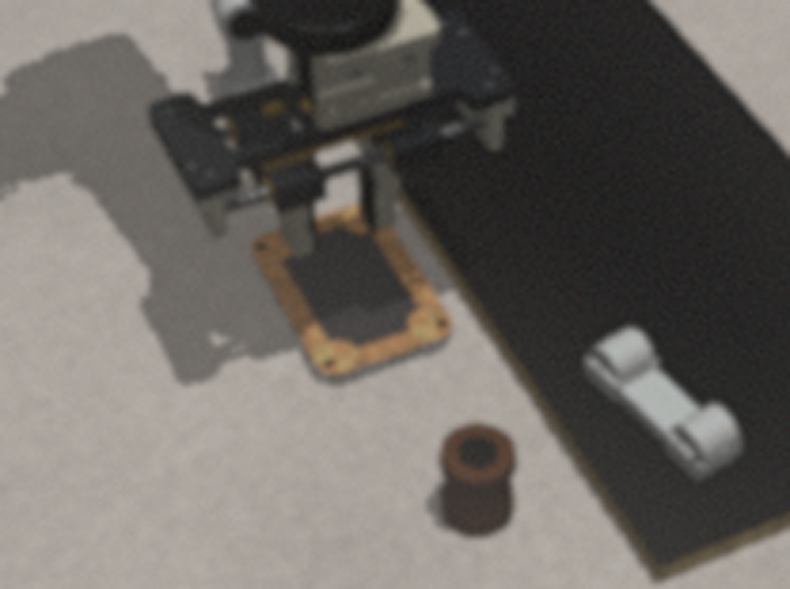

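```bash
python3 -m crank '[{"linear":[0,0,0],"rot":[0,-0.05,0],"hand":1},{"linear":[0,0,0],"rot":[0,0,0],"hand":1},{"linear":[0,0,-0.2],"rot":[0,0,0],"hand":1},{"linear":[0,0,-0.2],"rot":[0,0,0],"hand":1},{"linear":[0,0,-0.15],"rot":[0,0,0],"hand":1},{"linear":[0,0,-0.06],"rot":[0,0,0],"hand":1}]'; python3 st.py -.0665 -.01 .015 n; python3 pic.py 11 side;  python3 cov.py .011 side11.npz
```

```text
clock: 12.62
tool_pos: [0.5928, 0.0745, 0.0156]
orientation: [93.5, 89.7, -157.6]
force: [0.5, -0.6, -0.3]
opening: 0.0877
t 12.625 tcp [0.59 0.07 0.02] board n,e [-0.07 -0.01] F [ 0.5  -0.65 -0.27] open 0.0877
xdir [-0.01 -0.   -1.  ] jaw [-0.95 -0.32  0.01]  q [ 25.87  25.69 -22.81  -0.03 -41.81  -6.96]
lin [ 0.05  0.   -0.01] rot [ -0.09  -0.04 -36.  ] [ 0.02 -0.06  0.  ]
side crop 176 125 scale 3.798
side11.npz ((-0.06159798055887222, -0.00900617241859436), (0.12608005106449127, 0.0859687402844429), 88.11964416503906) n -0.10586168 -0.018883146 e -0.07229913 0.05382827
```

View pics/side11.png

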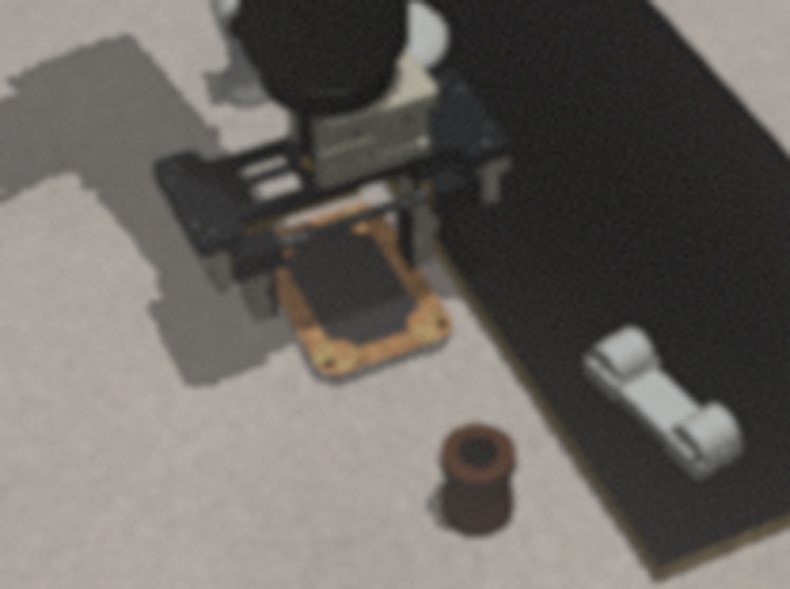

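```bash
python3 -m crank '[{"linear":[0.05,0.01,0],"rot":[0,-0.05,0],"hand":1},{"linear":[0,0,-0.07],"rot":[0,0,0],"hand":1},{"linear":[0,0,-0.05],"rot":[0,0,0],"hand":1},{"linear":[0,0,-0.05],"rot":[0,0,0],"hand":1}]'; python3 st.py -.0665 -.01 .007 n; python3 pic.py 12 side
```

```text
clock: 13.18
tool_pos: [0.6001, 0.0765, 0.008]
orientation: [-107.5, 89.6, 1.5]
force: [1.3, -0.7, 5.6]
opening: 0.0876
t 13.175 tcp [0.6  0.08 0.01] board n,e [-0.06 -0.01] F [ 1.28 -0.74  5.63] open 0.0876
xdir [ 0.01  0.   -1.  ] jaw [-0.95 -0.33 -0.01]  q [ 25.87  26.47 -22.91   0.28 -40.21  -7.1 ]
lin [-0.07 -0.03 -0.02] rot [-0.14 -0.   35.98] [-0.    0.09 -0.02]
side crop 176 125 scale 3.798
```

View pics/side12.png

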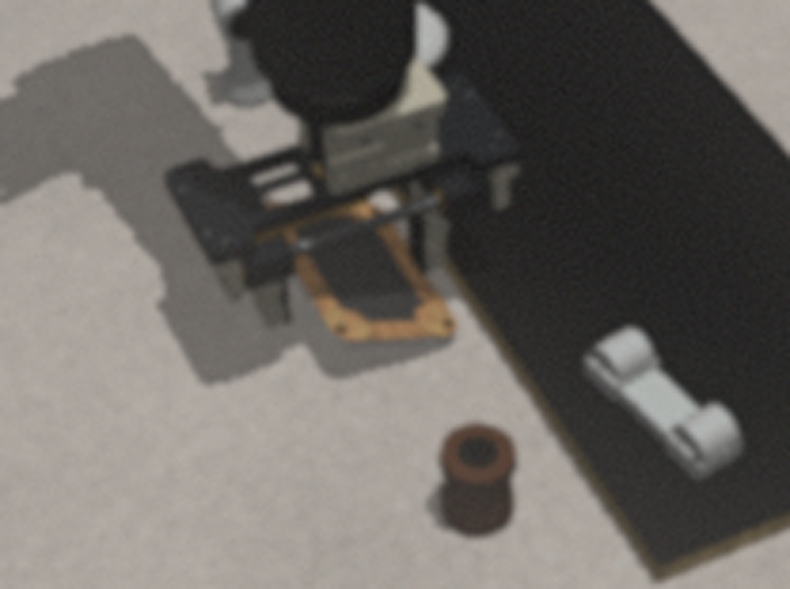

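```bash
python3 -m crank '[{"linear":[0.02,0.007,-0.03],"rot":[0,0.05,0],"hand":0.95},{"linear":[0.03,0.01,-0.03],"rot":[0,0,0],"hand":0.9},{"linear":[0.03,0.01,-0.03],"rot":[0,0,0],"hand":0.85},{"linear":[0.03,0.01,-0.03],"rot":[0,0,0],"hand":0.8}]'; python3 st.py -.057 -.01 .007 n; python3 pic.py 13 side
```

```text
clock: 13.72
tool_pos: [0.6106, 0.0799, 0.0047]
orientation: [-97.0, 89.3, 12.1]
force: [-9.2, -1.5, 21.5]
opening: 0.0716
t 13.725 tcp [0.61 0.08 0.  ] board n,e [-0.05 -0.01] F [-9.22 -1.5  21.49] open 0.0716
xdir [ 0.01  0.   -1.  ] jaw [-0.95 -0.33 -0.01]  q [ 25.7   27.39 -21.77   0.24 -40.19  -6.81]
lin [-0.09 -0.04  0.04] rot [-0.21 -0.04 35.96] [-0.03  0.13 -0.04]
side crop 176 125 scale 3.798
```

View pics/side13.png

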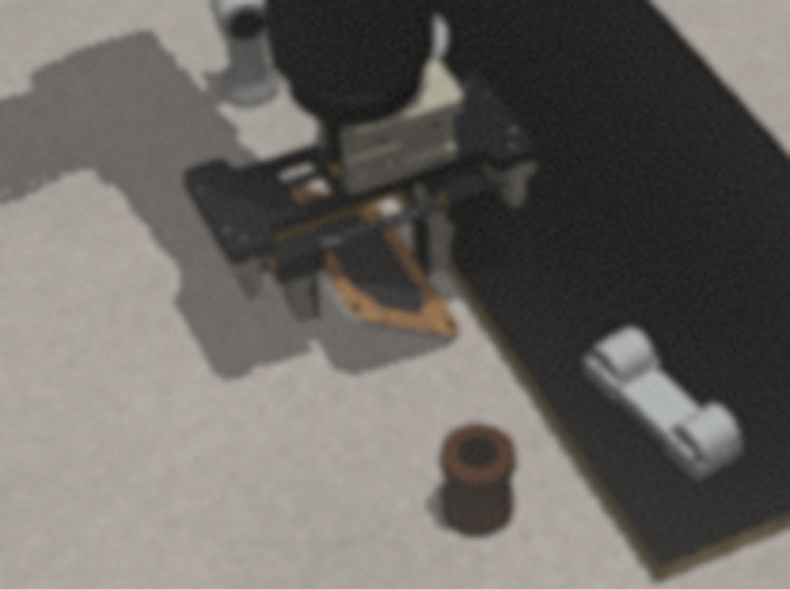

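```bash
python3 -m crank '[{"linear":[0.025,0.008,0.01],"rot":[0,0.1,0],"hand":0.75},{"linear":[0.025,0.008,0.03],"rot":[0,0,0],"hand":0.7},{"linear":[0.025,0.008,0.04],"rot":[0,0,0],"hand":0.65},{"linear":[0.025,0.008,0.04],"rot":[0,0,0],"hand":0.6}]'; python3 st.py -.045 -.01 .012 n; python3 pic.py 14 side
```

```text
clock: 14.28
tool_pos: [0.6122, 0.08, 0.0135]
orientation: [74.9, 89.7, -176.1]
force: [-5.7, 0.2, 10.2]
opening: 0.0543
t 14.275 tcp [0.61 0.08 0.01] board n,e [-0.05 -0.01] F [-5.65  0.17 10.25] open 0.0543
xdir [-0.01 -0.   -1.  ] jaw [-0.95 -0.33  0.01]  q [ 25.47  27.29 -20.15  -0.17 -42.85  -6.34]
lin [ 0.07  0.02 -0.03] rot [ 0.1   0.01 35.98] [ 0.   -0.06 -0.02]
side crop 176 125 scale 3.798
```

View pics/side14.png

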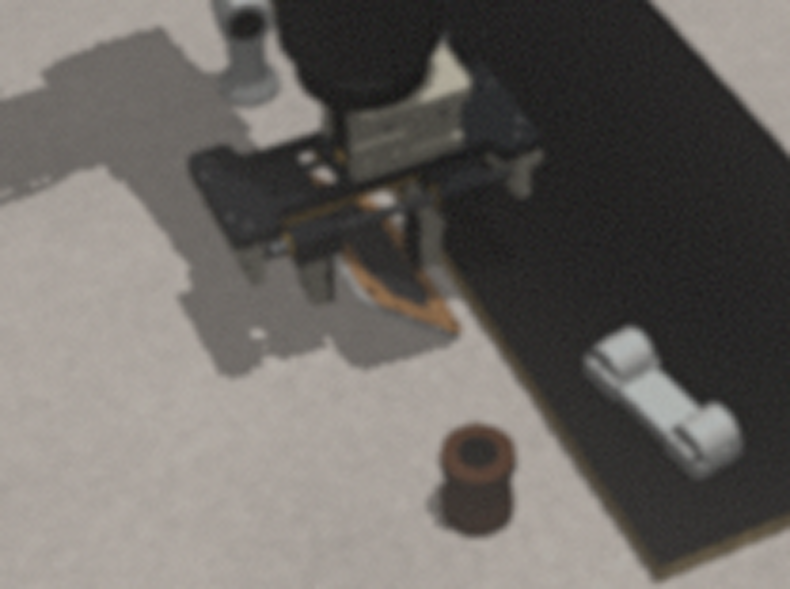

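```bash
python3 -m crank '[{"linear":[0.03,0.01,0.05],"rot":[0,-0.05,0],"hand":0.56},{"linear":[0.03,0.01,0.05],"rot":[0,0,0],"hand":0.52},{"linear":[0.03,0.01,0.05],"rot":[0,0,0],"hand":0.48}]'; python3 st.py -.045 -.01 .012 n; python3 pic.py 15 side
python3 - <<'E'
from h import *
s=load("side14.npz");print(w2b(onplane(s,295.8,211.4,.004)))
E
```

```text
clock: 14.7
tool_pos: [0.6149, 0.0807, 0.0225]
orientation: [89.5, 89.6, -161.6]
force: [-1.9, -0.5, 1.4]
opening: 0.0432
t 14.7 tcp [0.61 0.08 0.02] board n,e [-0.05 -0.01] F [-1.88 -0.48  1.44] open 0.0432
xdir [-0.01 -0.   -1.  ] jaw [-0.95 -0.33  0.01]  q [ 25.46  26.87 -19.36  -0.07 -44.15  -6.45]
lin [ 0.02  0.01 -0.17] rot [ 0.12  0.04 35.99] [ 0.02 -0.07 -0.01]
side crop 176 125 scale 3.798
(np.float64(-0.016414260770907796), np.float64(-0.06496169528743119))
```

View pics/side15.png

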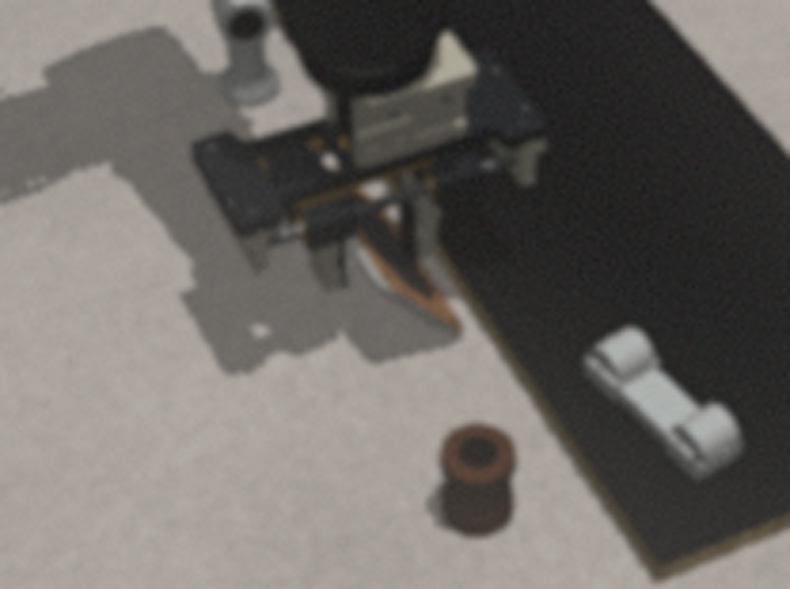

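```bash
python3 -m crank '[{"linear":[0.05,0.017,0.05],"rot":[0,-0.05,0],"hand":0.45},{"linear":[0.06,0.02,0.05],"rot":[0,0,0],"hand":0.42},{"linear":[0.06,0.02,0.04],"rot":[0,0,0],"hand":0.39},{"linear":[0.06,0.02,0.04],"rot":[0,0,0],"hand":0.36}]'; python3 st.py -.03 -.01 .03 n; python3 pic.py 16 side
```

```text
clock: 15.25
tool_pos: [0.6306, 0.086, 0.0337]
orientation: [137.9, 89.9, -113.1]
force: [0.1, 0.4, -0.2]
opening: 0.0323
t 15.25 tcp [0.63 0.09 0.03] board n,e [-0.03 -0.01] F [ 0.05  0.4  -0.19] open 0.0323
xdir [-0. -0. -1.] jaw [-0.95 -0.33  0.  ]  q [ 25.36  27.12 -17.     0.1  -45.96  -6.45]
lin [-0.    0.01 -0.06] rot [ 0.01  0.03 35.98] [ 0.02 -0.01 -0.02]
side crop 176 125 scale 3.798
```

View pics/side16.png

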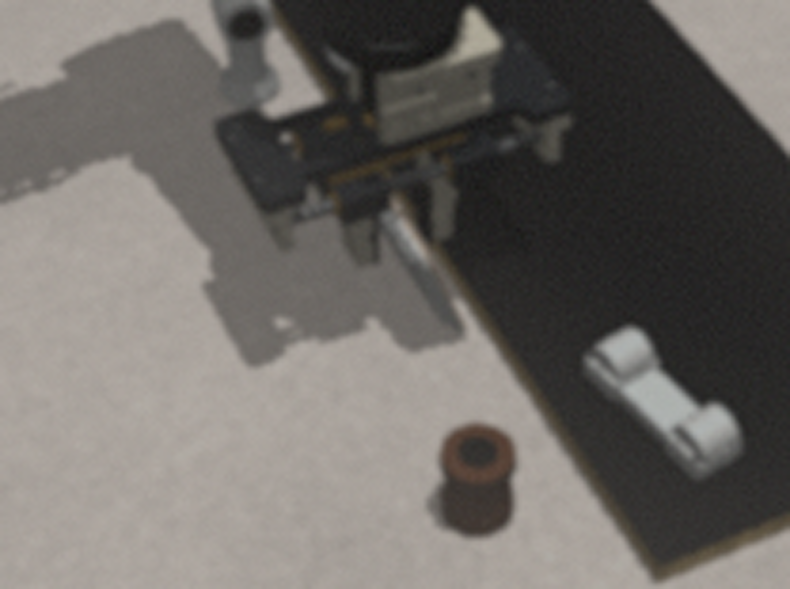

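```bash
python3 - <<'E'
from h import *
s=load("side16.npz")
im=s["image"][160:225,250:320,::-1];cv2.imwrite("pics/z16.png",cv2.resize(im,None,fx=9,fy=9,interpolation=cv2.INTER_CUBIC))
np.set_printoptions(precision=1,suppress=True)
for v in range(180,216,3):
    r=[]
    for u in range(268,302,3):
        p=dpt(s,u,v);n,e=w2b(p);r.append("(%d,%d,%d)"%(n*1e3,e*1e3,p[2]*1e3))
    print(v,*r)
E
```

```text
180 (-74,-47,114) (-67,-47,111) (-60,-48,109) (-53,-48,107) (-39,-32,86) (1,41,4) (-14,-9,55) (-9,-16,59) (-3,-19,59) (20,15,19) (27,11,19) (34,10,17)
183 (-74,-48,106) (-57,-21,75) (-49,-20,70) (-44,-27,74) (-42,-39,84) (-1,35,0) (-13,-8,44) (-10,-17,51) (-3,-19,49) (17,8,15) (23,3,17) (30,2,16)
186 (-63,-19,66) (-57,-22,66) (-49,-20,61) (-34,-1,38) (-42,-38,74) (-42,-53,87) (-13,-7,34) (-11,-18,42) (-4,-21,42) (12,-1,16) (18,-5,18) (24,-8,18)
189 (-61,-13,51) (-57,-21,56) (-49,-20,52) (-25,19,5) (-46,-46,74) (-41,-51,76) (-39,-63,86) (-11,-19,34) (1,-8,18) (7,-11,18) (12,-17,21) (21,-16,16)
192 (-62,-13,41) (-57,-20,46) (-50,-21,43) (-27,15,0) (-21,10,1) (-44,-58,75) (-42,-68,82) (-2,0,1) (0,-9,9) (3,-20,17) (9,-24,19) (16,-25,16)
195 (-51,14,0) (-43,14,-2) (-38,7,1) (-31,6,-1) (-24,2,0) (-36,-40,44) (-39,-63,67) (-36,-72,74) (0,-10,0) (0,-27,16) (4,-34,20) (11,-35,18)
198 (-54,6,0) (-48,3,0) (-41,0,0) (-36,-4,1) (-29,-6,0) (-23,-11,2) (-40,-64,58) (-37,-73,66) (-3,-18,-1) (0,-29,8) (0,-41,18) (7,-43,16)
201 (-57,1,-4) (-52,-6,0) (-45,-7,-1) (-39,-12,0) (-34,-16,1) (-26,-17,0) (-25,-30,10) (-34,-67,49) (-29,-72,51) (-1,-31,0) (-1,-46,14) (2,-52,18)
204 (-62,-10,-1) (-55,-12,-2) (-51,-20,2) (-43,-20,0) (-36,-20,-3) (-30,-26,-1) (-23,-26,-4) (-32,-63,34) (-29,-73,43) (-5,-38,-1) (0,-41,-1) (0,-57,14)
207 (-67,-21,1) (-60,-24,0) (-54,-27,1) (-48,-30,0) (-42,-35,2) (-36,-37,1) (-29,-39,0) (-23,-42,0) (-23,-59,17) (-24,-76,33) (-4,-52,0) (0,-59,6)
210 (-70,-28,0) (-64,-30,-1) (-59,-37,2) (-52,-39,1) (-45,-40,0) (-40,-46,2) (-32,-45,-3) (-26,-49,-1) (-25,-62,10) (-21,-70,16) (-8,-61,1) (-1,-62,0)
213 (-74,-37,0) (-68,-40,0) (-62,-44,0) (-55,-45,-1) (-49,-49,0) (-43,-52,0) (-37,-55,0) (-30,-58,0) (-23,-60,-2) (-19,-66,1) (-12,-68,0) (-5,-71,0)
```

View pics/z16.png

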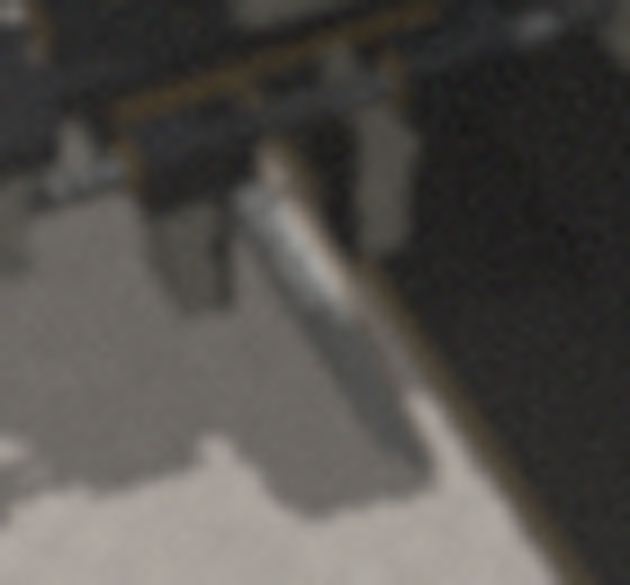

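```bash
python3 -m crank '[{"linear":[0.06,0.02,0.01],"rot":[0,0,0],"hand":0.3},{"linear":[0.06,0.02,0.01],"rot":[0,0,0],"hand":0.22},{"linear":[0.06,0.02,0],"rot":[0,0,0],"hand":0.15},{"linear":[0.0,0.0,0],"rot":[0,0,0],"hand":0.1},{"linear":[0.0,0.0,0],"rot":[0,0,0],"hand":0.1}]'; python3 st.py -.01 -.01 .034 n; python3 pic.py 17 side
cat > dd.py <<'E'
from h import *
import sys
f,u0,u1,us,v0,v1,vs=sys.argv[1],*map(int,sys.argv[2:])
s=load(f)
im=s["image"][v0:v1,u0:u1,::-1];k=min(790/(u1-u0),590/(v1-v0));cv2.imwrite("pics/z"+f[:-4]+".png",cv2.resize(im,None,fx=k,fy=k,interpolation=cv2.INTER_CUBIC))
print("u",*range(u0,u1,us))
for v in range(v0,v1,vs):
    r=[]
    for u in range(u0,u1,us):
        p=dpt(s,u,v);n,e=w2b(p);r.append("(%d,%d,%d)"%(n*1e3,e*1e3,p[2]*1e3))
    print(v,*r)
E
python3 dd.py side17.npz 265 310 3 160 220 4
```

```text
clock: 15.92
tool_pos: [0.6435, 0.0904, 0.0353]
orientation: [-164.9, 89.9, -55.9]
force: [-0.8, -0.6, 1.6]
opening: 0.011
t 15.925 tcp [0.64 0.09 0.04] board n,e [-0.02 -0.01] F [-0.82 -0.65  1.63] open 0.011
xdir [ 0. -0. -1.] jaw [-0.95 -0.33 -0.  ]  q [ 25.22  27.97 -15.19   0.12 -46.83  -6.31]
lin [ 0.1   0.04 -0.02] rot [-0.02  0.02 35.98] [ 0.02  0.01 -0.02]
side crop 176 125 scale 3.798
u 265 268 271 274 277 280 283 286 289 292 295 298 301 304 307
160 (-55,11,116) (-52,0,124) (-45,-1,123) (-40,-5,124) (-39,-19,135) (-38,-32,145) (-31,-33,143) (-25,-36,143) (-18,-36,140) (-10,-34,136) (-2,-31,130) (5,-30,126) (11,-33,126) (18,-34,124) (80,67,17)
164 (-71,-28,143) (-65,-31,144) (-59,-33,143) (-53,-35,142) (-46,-35,140) (-39,-33,135) (-31,-33,131) (-25,-35,131) (-5,-7,100) (-6,-26,115) (-3,-34,121) (1,-40,124) (6,-43,124) (11,-48,126) (19,-47,122)
168 (-75,-36,140) (-67,-35,136) (-55,-23,121) (-53,-33,129) (-46,-34,126) (-40,-35,125) (-34,-39,126) (-28,-40,125) (-18,-36,117) (-13,-39,118) (-6,-41,116) (-2,-47,120) (4,-48,117) (11,-48,114) (19,-47,110)
172 (-23,93,-2) (-18,86,2) 
[... 1511 characters left out ...]
50,-18,0) (-43,-20,0) (-36,-21,-3) (-30,-24,-2) (-25,-32,2) (-16,-29,-4) (-22,-57,24) (-18,-65,30) (-14,-72,34) (0,-58,14) (3,-67,22) (10,-68,19)
208 (-74,-21,1) (-67,-22,-1) (-60,-24,-2) (-55,-28,-1) (-49,-33,0) (-42,-34,-1) (-36,-38,0) (-30,-41,-1) (-23,-43,-2) (-18,-48,0) (-18,-65,17) (-14,-73,22) (0,-57,0) (0,-73,16) (5,-77,17)
212 (-79,-31,0) (-73,-34,0) (-67,-37,0) (-59,-38,-2) (-54,-43,0) (-48,-47,0) (-42,-50,0) (-35,-53,0) (-29,-55,-1) (-24,-60,1) (-17,-63,0) (-12,-68,3) (-3,-66,-3) (0,-74,3) (1,-86,14)
216 (-85,-44,1) (-78,-45,0) (-71,-48,-1) (-65,-51,0) (-58,-52,-3) (-54,-60,2) (-47,-60,-1) (-41,-64,0) (-35,-69,1) (-29,-71,1) (-23,-75,1) (-16,-76,0) (-10,-80,0) (-4,-82,0) (0,-88,2)
```

View pics/side17.png

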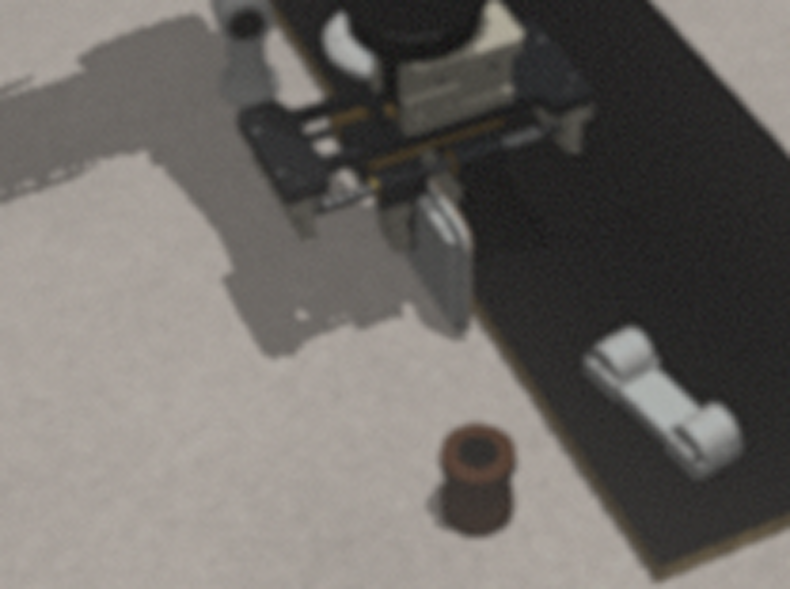

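```bash
python3 -m crank '[{"linear":[0.06,0.02,0],"rot":[0,0,0],"hand":0.1},{"linear":[0.06,0.02,0],"rot":[0,0,0],"hand":0.1},{"linear":[0.04,0.014,0],"rot":[0,0,0],"hand":0.1},{"linear":[0.02,0.007,0],"rot":[0,0,0],"hand":0.1}]'; python3 st.py -.005 -.01 .034 n; python3 pic.py 18 side;python3 dd.py side18.npz 283 313 3 170 220 4
```

```text
clock: 16.48
tool_pos: [0.6528, 0.0933, 0.0353]
orientation: [115.5, 89.8, -135.5]
force: [-3.5, -0.4, 3.8]
opening: 0.0108
t 16.475 tcp [0.65 0.09 0.04] board n,e [-0.01 -0.01] F [-3.48 -0.44  3.83] open 0.0108
xdir [-0. -0. -1.] jaw [-0.95 -0.33  0.  ]  q [ 25.09  28.81 -13.64   0.11 -47.78  -6.18]
lin [ 0.02  0.02 -0.02] rot [ 0.05  0.05 35.98] [ 0.03 -0.03 -0.02]
side crop 176 125 scale 3.798
u 283 286 289 292 295 298 301 304 307 310
170 (-37,-45,127) (-30,-46,124) (-24,-47,122) (-17,-47,119) (2,-22,90) (9,-22,87) (4,-47,111) (11,-49,109) (63,35,17) (69,30,19)
174 (-38,-47,117) (-31,-48,114) (-24,-48,111) (-18,-50,111) (-2,-32,88) (9,-23,76) (44,30,16) (50,24,18) (57,23,15) (63,18,17)
178 (-39,-49,107) (-20,-22,75) (-12,-21,71) (-10,-33,80) (-6,-40,85) (-2,-47,90) (37,16,17) (45,16,13) (51,10,16) (56,5,18)
182 (-28,-24,68) (-20,-22,63) (-11,-20,57) (-11,-36,71) (-9,-47,80) (-7,-56,87) (-2,-61,89) (37,0,18) (42,-5,21) (50,-5,17)
186 (-28,-23,54) (-19,-21,49) (-11,-20,44) (-12,-37,60) (-11,-50,71) (-9,-62,81) (-6,-71,87) (31,-11,17) (37,-15,18) (44,-18,18)
190 (-28,-21,40) (-12,-5,
[... 266 characters left out ...]
0) (-13,-38,22) (-12,-52,34) (-10,-64,45) (-6,-70,48) (12,-48,19) (20,-49,17) (28,-49,13)
202 (-27,-19,-1) (-22,-24,0) (-16,-28,1) (-9,-31,0) (-12,-53,22) (-11,-65,34) (-6,-71,37) (7,-58,17) (14,-60,16) (20,-64,17)
206 (-34,-34,1) (-27,-35,0) (-21,-39,0) (-16,-44,2) (-8,-45,0) (-10,-63,18) (-6,-70,23) (2,-68,17) (7,-73,19) (15,-74,16)
210 (-40,-46,2) (-32,-46,0) (-26,-50,0) (-21,-55,1) (-13,-55,-1) (-8,-59,0) (-8,-75,14) (0,-74,10) (2,-83,18) (9,-85,16)
214 (-43,-53,-2) (-37,-57,-1) (-32,-61,0) (-26,-66,1) (-20,-68,0) (-13,-71,0) (-7,-74,0) (-1,-77,0) (0,-88,9) (3,-97,18)
218 (-50,-67,0) (-44,-71,2) (-39,-76,3) (-31,-76,0) (-26,-82,3) (-19,-81,0) (-14,-87,2) (-7,-88,0) (-1,-92,1) (0,-105,14)
```

```bash
python3 -m crank '[{"linear":[0.05,0.02,0],"rot":[0,0,0],"hand":0.22},{"linear":[0.07,0.024,0.02],"rot":[0,0,0],"hand":0.32},{"linear":[0.08,0.027,0.02],"rot":[0,0,0],"hand":0.42},{"linear":[0.09,0.03,0.02],"rot":[0,0,0],"hand":0.5},{"linear":[0.08,0.027,0],"rot":[0,0,0],"hand":0.55}]'; python3 st.py .03 -.01 .04 n; python3 pic.py 19 side;python3 dd.py side19.npz 283 313 3 170 220 4
```

```text
clock: 17.15
tool_pos: [0.6783, 0.1024, 0.039]
orientation: [173.8, 89.9, -77.2]
force: [-0.4, 0.2, -0.4]
opening: 0.0462
t 17.15 tcp [0.68 0.1  0.04] board n,e [ 0.02 -0.01] F [-0.43  0.16 -0.38] open 0.0462
xdir [ 0. -0. -1.] jaw [-0.95 -0.33  0.  ]  q [ 24.87  30.5   -9.9    0.11 -49.62  -5.94]
lin [0.15 0.06 0.02] rot [-0.01  0.03 35.98] [ 0.02  0.   -0.02]
side crop 176 125 scale 3.798
u 283 286 289 292 295 298 301 304 307 310
170 (-37,-44,126) (-32,-48,127) (-24,-48,123) (-17,-48,120) (-9,-47,116) (16,-10,75) (22,-12,74) (26,-19,78) (33,-22,77) (44,-15,67)
174 (-36,-42,112) (-31,-47,114) (-24,-47,111) (-3,-19,78) (11,-4,59) (13,-15,68) (17,-22,72) (22,-27,74) (27,-32,76) (32,-37,78)
178 (-18,-1,57) (-19,-20,73) (-12,-21,72) (-4,-20,66) (7,-11,53) (11,-19,59) (13,-30,68) (15,-40,76) (23,-41,73) (27,-48,78)
182 (-20,-5,48) (-19,-21,61) (-12,-21,59) (-3,-19,53) (4,-18,48) (8,-25,53) (11,-35,61) (16,-40,63) (17,-52,73) (23,-55,73)
186 (-12,11,16) (-19,-19,47) (-13,-23,48) (-3,-19,40) (1,-24,42) (3,-36,52) (7,-43,57) (11,-49,59) (15,-57,65) (19,-63,69)
190 (-13,10,4) (-11,-2,15) (-8
[... 244 characters left out ...]
19,3) (-12,-36,20) (-8,-45,26) (-6,-56,35) (-2,-62,40) (4,-65,39) (8,-70,42) (25,-53,18)
202 (-28,-21,0) (-21,-21,-3) (-15,-26,-1) (-12,-36,7) (-11,-49,18) (-8,-59,26) (-2,-63,27) (0,-71,33) (14,-60,17) (21,-62,15)
206 (-34,-33,0) (-26,-32,-4) (-22,-40,1) (-16,-44,2) (-11,-51,7) (-9,-63,17) (-5,-68,20) (0,-73,23) (9,-70,14) (14,-76,19)
210 (-39,-43,-1) (-33,-48,1) (-26,-50,0) (-20,-54,0) (-13,-55,-1) (-12,-67,9) (-7,-73,12) (1,-72,7) (2,-84,18) (8,-86,17)
214 (-44,-55,0) (-39,-60,1) (-33,-64,2) (-27,-66,1) (-19,-66,-1) (-13,-70,0) (-7,-73,0) (-1,-77,0) (0,-88,9) (3,-97,17)
218 (-51,-69,3) (-44,-71,1) (-37,-73,0) (-31,-76,0) (-25,-78,0) (-20,-84,2) (-13,-86,1) (-5,-85,-4) (0,-91,0) (1,-101,8)
```

View pics/side19.png

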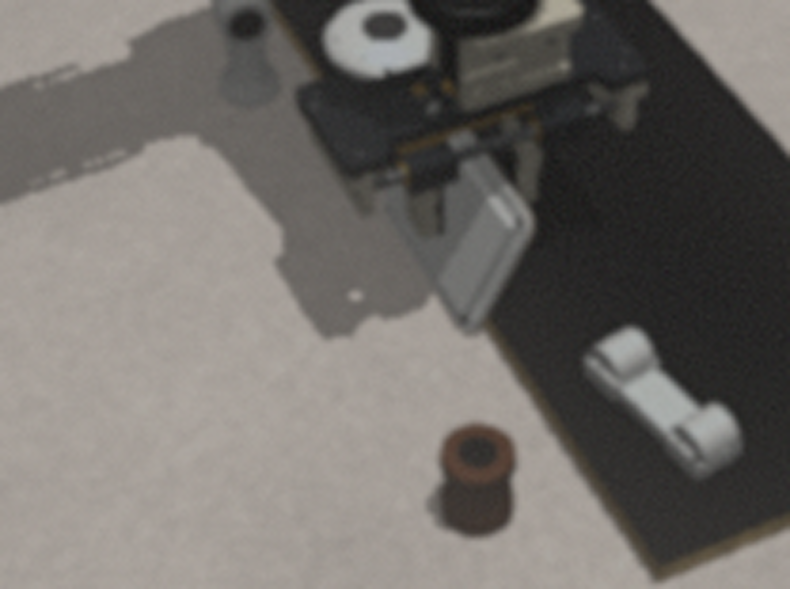

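```bash
python3 -m crank '[{"linear":[0.07,0.024,0],"rot":[0,0,0],"hand":0.65},{"linear":[0.07,0.024,0],"rot":[0,0,0],"hand":0.75},{"linear":[0.07,0.024,0],"rot":[0,0,0],"hand":0.85},{"linear":[0.07,0.024,0],"rot":[0,0,0],"hand":0.95},{"linear":[0.04,0.014,0],"rot":[0,0,0],"hand":1}]'; python3 st.py .06 -.01 .04 n; python3 pic.py 20 side
```

```text
clock: 17.82
tool_pos: [0.6994, 0.1097, 0.0388]
orientation: [179.3, 89.9, -71.7]
force: [0.6, -1.1, 0.9]
opening: 0.0858
t 17.825 tcp [0.7  0.11 0.04] board n,e [ 0.04 -0.01] F [ 0.57 -1.11  0.89] open 0.0858
xdir [ 0. -0. -1.] jaw [-0.95 -0.33  0.  ]  q [ 24.68  32.19  -6.76   0.12 -51.06  -5.75]
lin [0.27 0.1  0.02] rot [-0.01  0.03 35.98] [ 0.02  0.01 -0.02]
side crop 176 125 scale 3.798
```

View pics/side20.png

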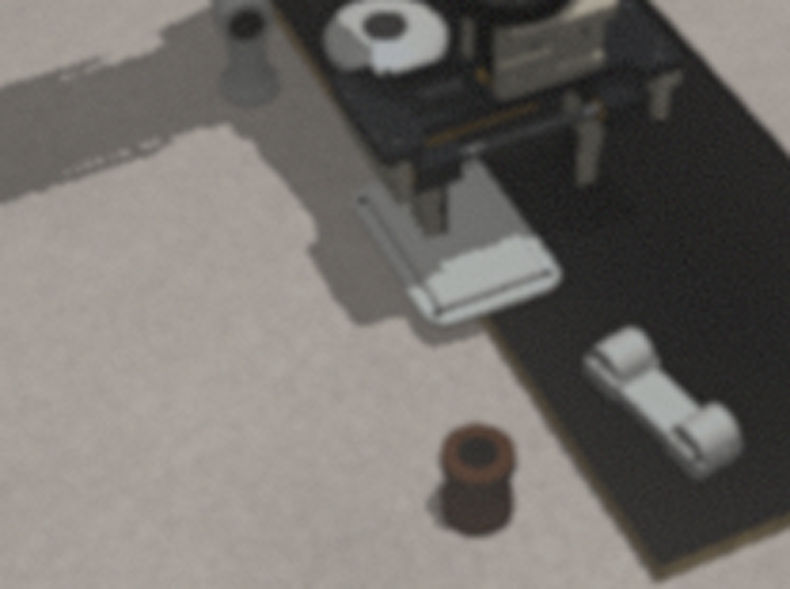

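```bash
python3 -m crank '[{"linear":[0,0,0.5],"rot":[0,0,0],"hand":1},{"linear":[0,0,0.5],"rot":[0,0,-1],"hand":1},{"linear":[-0.4,-0.14,0.2],"rot":[0,0,-1],"hand":1},{"linear":[-0.4,-0.14,0],"rot":[0,0,-1],"hand":1},{"linear":[-0.4,-0.14,0],"rot":[0,0,-1],"hand":1},{"linear":[-0.4,-0.14,0],"rot":[0,0,-1],"hand":1},{"linear":[-0.4,-0.14,0],"rot":[0,0,-1],"hand":1},{"linear":[-0.2,-0.07,0],"rot":[0,0,-1],"hand":1},{"linear":[0,0,0],"rot":[0,0,-1],"hand":1},{"linear":[0,0,0],"rot":[0,0,-1],"hand":1},{"linear":[0,0,0],"rot":[0,0,-1],"hand":1},{"linear":[0,0,0],"rot":[0,0,-1],"hand":1},{"linear":[0,0,0],"rot":[0,0,-1],"hand":1},{"linear":[0,0,0],"rot":[0,0,-1],"hand":1},{"linear":[0,0,0],"rot":[0,0,-1],"hand":1},{"linear":[0,0,0],"rot":[0,0,-1],"hand":1},{"linear":[0,0,0],"rot":[0,0,-1],"hand":1},{"linear":[0,0,0],"rot":[0,0,-1],"hand":1},{"linear":[0,0,0],"rot":[0,0,-0.5],"hand":1}]'; python3 st.py -.06 -.01 .021 e; python3 pic.py 21 side top
```

```text
clock: 20.25
tool_pos: [0.5616, 0.0614, 0.1148]
orientation: [0.5, 89.8, 19.1]
force: [-0.2, -0.2, 0.4]
opening: 0.0877
t 20.25 tcp [0.56 0.06 0.11] board n,e [-0.1  -0.01] F [-0.24 -0.18  0.43] open 0.0877
xdir [ 0.  0. -1.] jaw [-0.32  0.95  0.  ]  q [ 26.1   15.85 -22.04   0.03 -51.94 -97.58]
lin [ 0.68  0.25 -1.56] rot [-0.01  0.03  0.07] [  0.05   0.02 -35.93]
side crop 176 125 scale 3.798
top crop 142 97 scale 2.398
```

View pics/side21.png

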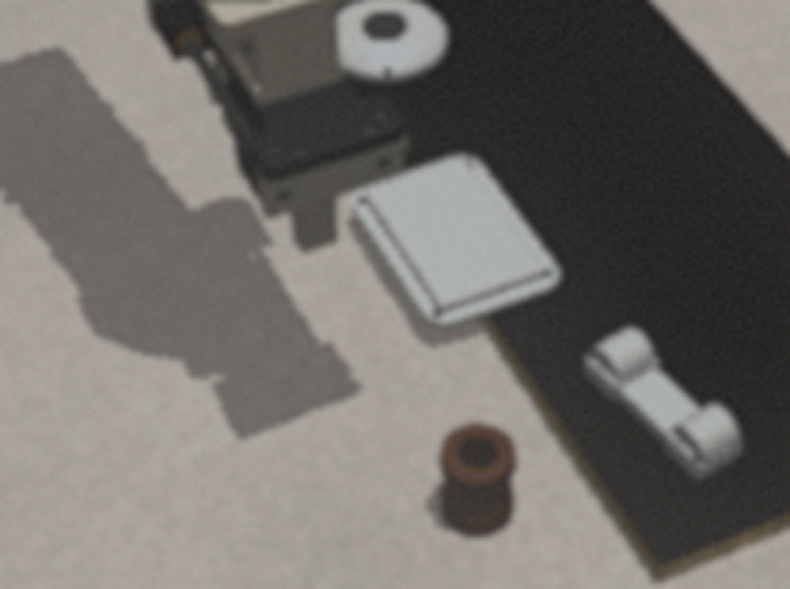

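View pics/top21.png

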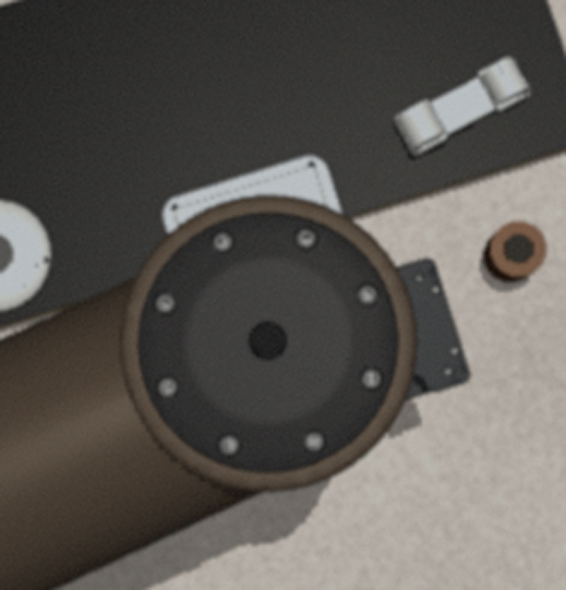

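```bash
cat > chk.py <<'E'
from h import *
import sys
s=load(sys.argv[1])
v,u=np.mgrid[150:225,255:345];D=s["depth"][150:225,255:345]
P=np.array([dpt(s,a,b) for a,b in zip(u.ravel(),v.ravel())]);B=np.array([w2b(p) for p in P])
br=s["image"][150:225,255:345].min(2).ravel()
n0,n1=map(float,sys.argv[2:4])
k=(P[:,2]>.0265)&(P[:,2]<.034)&(br>120)&(B[:,0]>n0)&(B[:,0]<n1)&(abs(B[:,1]+.01)<.09)
X=np.c_[B[k],P[k,2]];c=np.linalg.lstsq(np.c_[X[:,:2],np.ones(len(X))],X[:,2],rcond=None)[0]
print("chrome pts",k.sum(),"slopes deg",np.degrees(c[:2]),"meanz",X[:,2].mean())
m=np.zeros(D.shape,np.uint8);m.ravel()[(br>110)&(P[:,2]>.016)&(P[:,2]<.04)&(B[:,0]>n0)&(B[:,0]<n1)]=1
cs,_=cv2.findContours(m,0,1);cc=max(cs,key=cv2.contourArea)[:,0]+[255,150]
Q=np.array([w2b(onplane(s,*p,.024)) for p in cc]).astype(np.float32)
print("outline",cv2.minAreaRect(Q),Q.min(0),Q.max(0))
E
python3 chk.py side21.npz -.06 .12
```

```text
chrome pts 943 slopes deg [ 0.13932725 -0.07376893] meanz 0.029091396274358267
outline ((0.007674455642700195, -0.01021081954240799), (0.13221564888954163, 0.09248685836791992), 89.84204864501953) [-0.03864662 -0.07636482] [0.05394841 0.05589934]
```

```bash
python3 -m crank '[{"linear":[0,0,-0.5],"rot":[0,0,0],"hand":1},{"linear":[0.1,0.04,-0.5],"rot":[0,0,0.05],"hand":1},{"linear":[0.1,0.04,-0.4],"rot":[0,0,0],"hand":1},{"linear":[0.15,0.05,-0.13],"rot":[0,0,0],"hand":1},{"linear":[0.15,0.05,0],"rot":[0,0,0],"hand":1}]'; python3 st.py -.05 -.01 .0207 e
```

```text
clock: 20.98
tool_pos: [0.5935, 0.0728, 0.0227]
orientation: [0.7, 89.6, 20.0]
force: [-0.0, 0.3, -0.1]
opening: 0.0877
t 20.975 tcp [0.59 0.07 0.02] board n,e [-0.07 -0.01] F [-0.04  0.28 -0.13] open 0.0877
xdir [ 0.01  0.   -1.  ] jaw [-0.33  0.94  0.  ]  q [ 25.73  24.86 -23.06   0.06 -41.69 -96.54]
lin [ 0.3   0.12 -0.03] rot [-0.03  0.07 -0.07] [-0.11 -0.04 35.93]
```

```bash
python3 -m crank '[{"linear":[0.15,0.05,-0.025],"rot":[-0.03,0.07,-0.05],"hand":1},{"linear":[0.1,0.035,0],"rot":[0,0,0],"hand":1},{"linear":[0.08,0.028,0],"rot":[0,0,0],"hand":1},{"linear":[0.08,0.028,0],"rot":[0,0,0],"hand":1}]'; python3 st.py .0025 -.01 .0207 e
```

```text
clock: 21.48
tool_pos: [0.6218, 0.0826, 0.0238]
orientation: [-4.2, 89.8, 14.8]
force: [-0.9, -0.0, -0.0]
opening: 0.0875
t 21.475 tcp [0.62 0.08 0.02] board n,e [-0.04 -0.01] F [-0.85 -0.05 -0.01] open 0.0875
xdir [ 0.  0. -1.] jaw [-0.33  0.95 -0.  ]  q [ 25.4   27.01 -18.93   0.06 -43.84 -96.43]
lin [ 0.66  0.24 -0.05] rot [-0.01  0.04 -0.02] [-0.07 -0.02 35.98]
```

```bash
python3 pic.py 22 side; python3 chk.py side22.npz -.06 .12; python3 -m crank '[{"linear":[-0.2,-0.07,0],"rot":[0,0,0],"hand":1},{"linear":[-0.1,-0.035,-0.05],"rot":[0,0.04,0],"hand":1},{"linear":[0,0,-0.03],"rot":[0,0,0],"hand":1}]'; python3 st.py .0025 -.01 .0207 e
```

```text
side crop 176 125 scale 3.798
chrome pts 193 slopes deg [-0.54869663  0.36125572] meanz 0.02889545084981344
outline ((0.01931719109416008, -0.04276121035218239), (0.06714320182800293, 0.06910781562328339), 89.64188385009766) [-0.01530347 -0.07636482] [ 0.05404833 -0.00938919]
clock: 21.9
tool_pos: [0.6023, 0.0758, 0.0188]
orientation: [71.7, 89.9, 90.7]
force: [0.1, -0.1, -0.4]
opening: 0.0876
t 21.9 tcp [0.6  0.08 0.02] board n,e [-0.06 -0.01] F [ 0.05 -0.1  -0.43] open 0.0876
xdir [-0.  0. -1.] jaw [-0.33  0.95  0.  ]  q [ 25.55  25.99 -21.63  -0.08 -42.35 -96.49]
lin [0.98 0.35 0.03] rot [-0.01 -0.   -0.02] [ 0.   -0.02 35.98]
```

View pics/side22.png

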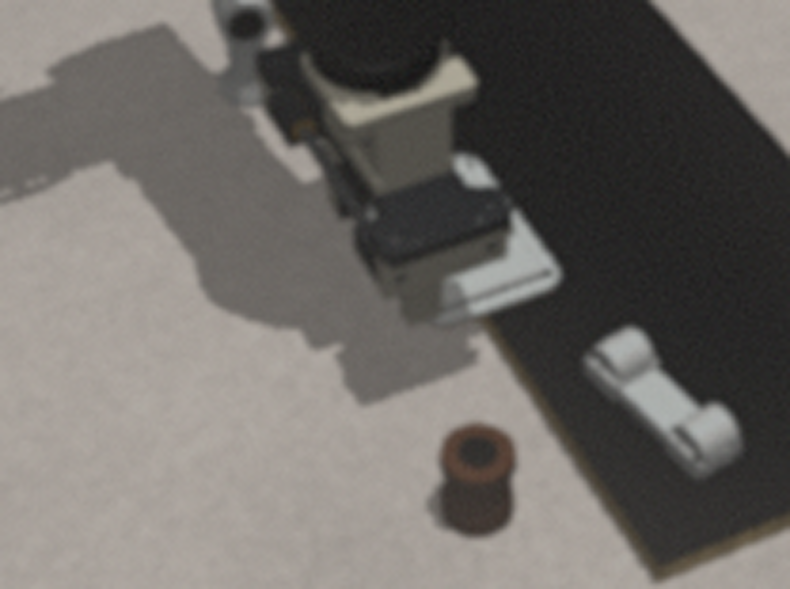

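```bash
python3 -m crank '[{"linear":[0.1,0.034,-0.005],"rot":[0,0,0],"hand":1},{"linear":[0.1,0.034,-0.005],"rot":[0,0,0],"hand":1},{"linear":[0.1,0.034,-0.005],"rot":[0,0,0],"hand":1},{"linear":[0.1,0.034,-0.005],"rot":[0,0,0],"hand":1}]'; python3 st.py .0025 -.01 .0207 e
```

```text
clock: 22.4
tool_pos: [0.6274, 0.0842, 0.0174]
orientation: [139.9, 89.9, 158.9]
force: [-2.1, -1.3, 0.6]
opening: 0.0877
t 22.4 tcp [0.63 0.08 0.02] board n,e [-0.03 -0.01] F [-2.11 -1.32  0.59] open 0.0877
xdir [-0.  0. -1.] jaw [-0.33  0.95  0.  ]  q [ 25.25  28.02 -18.12  -0.07 -43.91 -96.18]
lin [0.56 0.21 0.05] rot [-0.01 -0.01 -0.02] [ 0.02 -0.01 35.98]
```

```bash
python3 -m crank '[{"linear":[0.08,0.028,0.025],"rot":[0,0,0],"hand":1},{"linear":[0.08,0.028,0.02],"rot":[0,0,0],"hand":1},{"linear":[0.05,0.018,0.005],"rot":[0,0,0],"hand":1}]'; python3 st.py .0025 -.01 .0207 e
```

```text
clock: 22.78
tool_pos: [0.6412, 0.089, 0.0202]
orientation: [150.0, 89.9, 169.0]
force: [-0.7, 0.4, -0.1]
opening: 0.0875
t 22.775 tcp [0.64 0.09 0.02] board n,e [-0.02 -0.01] F [-0.66  0.4  -0.06] open 0.0875
xdir [-0.  0. -1.] jaw [-0.33  0.95  0.  ]  q [ 25.11  28.88 -16.01  -0.07 -45.18 -96.05]
lin [0.34 0.13 0.01] rot [-0.   -0.02 -0.02] [ 0.03 -0.01 35.98]
```

```bash
python3 -m crank '[{"linear":[0.08,0.029,0.005],"rot":[0,0,0],"hand":1},{"linear":[0.08,0.029,0.0],"rot":[0,0,0],"hand":1},{"linear":[0.08,0.029,0],"rot":[0,0,0],"hand":1},{"linear":[0.08,0.029,0],"rot":[0,0,0],"hand":1}]'; python3 st.py .0025 -.01 .0207 e; python3 pic.py 23 side; python3 chk.py side23.npz -.06 .13
```

```text
clock: 23.28
tool_pos: [0.6615, 0.0964, 0.0206]
orientation: [149.3, 89.9, 168.3]
force: [-0.5, -0.4, -0.0]
opening: 0.0874
t 23.275 tcp [0.66 0.1  0.02] board n,e [ 0.   -0.01] F [-0.55 -0.4  -0.03] open 0.0874
xdir [-0.  0. -1.] jaw [-0.33  0.95  0.  ]  q [ 24.94  30.41 -13.03  -0.07 -46.63 -95.88]
lin [-0.    0.01  0.  ] rot [-0.   -0.02 -0.02] [ 0.03 -0.01 35.98]
side crop 176 125 scale 3.798
chrome pts 194 slopes deg [-0.21389208  0.20717629] meanz 0.029067858634322277
outline ((0.07499253749847412, -0.05388334393501282), (0.09407653659582138, 0.05167067423462868), 31.786483764648438) [ 0.03079597 -0.07579324] [ 0.10250556 -0.00714522]
```

View pics/side23.png

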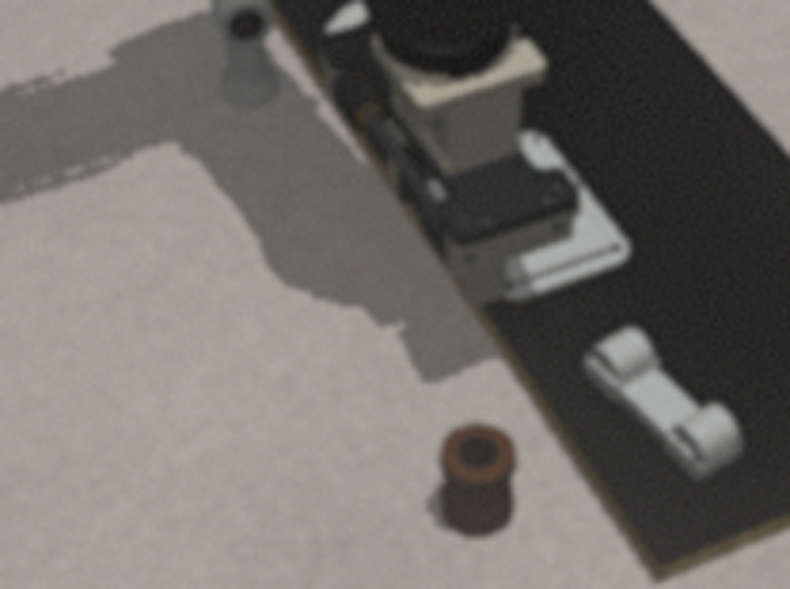

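Pushed on, with the far edge at n≈0.1025, so the near edge should be at about +0.012. I'll back off, lift and check.

```bash
python3 -m crank '[{"linear":[-0.3,-0.1,0.05],"rot":[0,0,0],"hand":1},{"linear":[-0.5,-0.17,0.3],"rot":[0,0,0],"hand":1},{"linear":[-0.6,-0.6,0.6],"rot":[0,0,0],"hand":1},{"linear":[-0.4,-0.8,0.6],"rot":[0,0,0],"hand":1},{"linear":[-0.4,-0.9,0.6],"rot":[0,0,0],"hand":1},{"linear":[-0.2,-0.9,0.3],"rot":[0,0,0],"hand":1},{"linear":[0,-0.9,0],"rot":[0,0,0],"hand":1},{"linear":[0,-0.9,0],"rot":[0,0,0],"hand":1},{"linear":[0,0,0],"rot":[0,0,0],"hand":1}]'; python3 pic.py 24 side top; python3 chk.py side24.npz -.06 .13; python3 - <<'E'
from h import *
for f in("top0.npz","top24.npz"):
    t=load(f);hsv=cv2.cvtColor(t["image"],cv2.COLOR_RGB2HSV);d=t["depth"]
    for nm,(x,y,w) in dict(round=(140,204,32),clamp=(334,141,34),riser=(138,257,22),spool=(357,201,22)).items():
        r=t["image"][y-w:y+w,x-w:x+w].astype(int)
        P=np.array([[dpt(t,u,v)[2] for u in range(x-w,x+w)] for v in range(y-w,y+w)])
        m=P>(.024 if nm in("round","clamp") else .02)
        yy,xx=np.nonzero(m);print(f,nm,m.sum(),xx.mean()+x-w,yy.mean()+y-w)
E
```

```text
clock: 24.45
tool_pos: [0.5211, -0.22, 0.1697]
orientation: [-25.6, 89.3, -6.3]
force: [-0.5, 0.3, 0.3]
opening: 0.0878
side crop 176 125 scale 3.798
top crop 142 97 scale 2.398
chrome pts 921 slopes deg [ 0.0569329  -0.06492232] meanz 0.029112019118343054
outline ((0.05806974321603775, -0.009702011942863464), (0.1332438886165619, 0.09370804578065872), 89.99806213378906) [ 0.01121465 -0.07632378] [0.1049234  0.05692096]
top0.npz round 1637 139.18631643249847 203.41233964569335
top0.npz clamp 989 334.4479271991911 141.23053589484329
top0.npz riser 556 137.55935251798562 256.09892086330933
top0.npz spool 468 357.4230769230769 200.71581196581195
top24.npz round 1642 139.3008526187576 203.5462850182704
top24.npz clamp 995 334.4572864321608 141.17989949748744
top24.npz riser 560 137.48035714285714 256.0517857142857
top24.npz spool 480 356.98333333333335 201.65208333333334
```

View pics/top24.png

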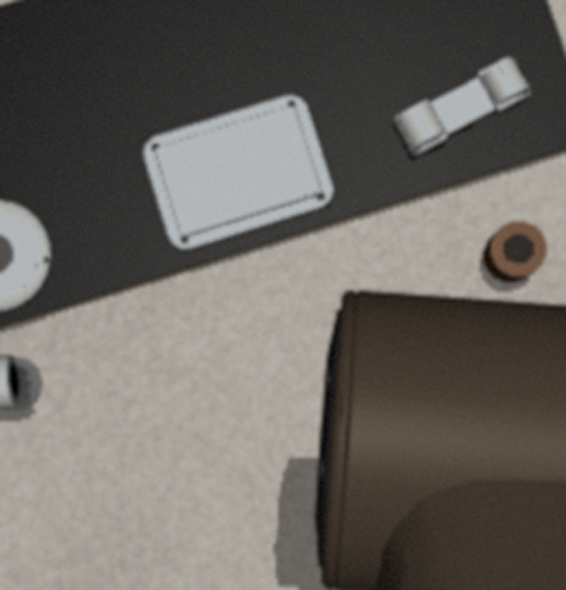

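View pics/side24.png

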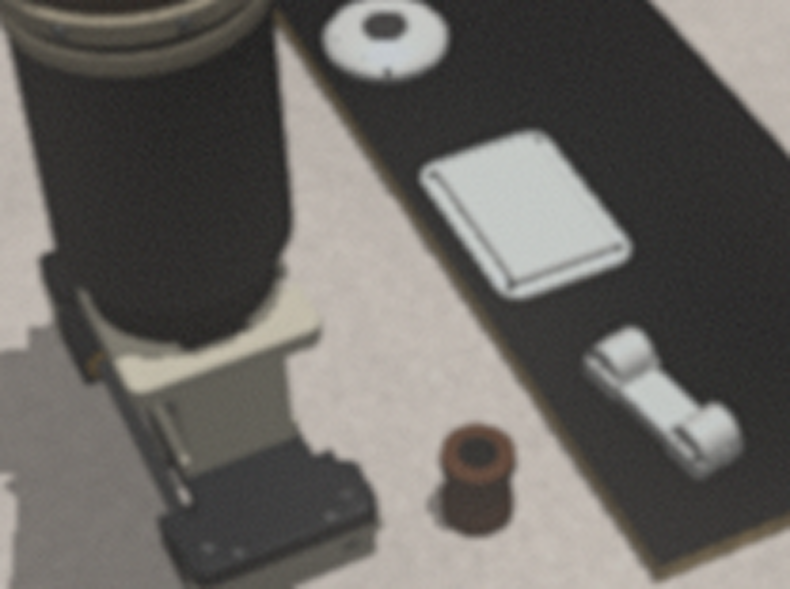

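The cover lies flat with the chrome up, wholly on the board, and the bystanders are unmoved. Handing in.

```bash
python3 -c "
from plant import ticket
print(ticket.close_job())"
```

```text
the job is handed in; nothing more can be done
None
```

The cover now lies flat on the board with the chrome face up and no part of it over the edge. I handed the job in at about 24.6 s of the 67 s allowed; no verdict was reported.

**How it was done**
1. I pushed the cover with both fingertips until it was square against the front edge.
2. I drew it back about 16 mm by pressing on the gasket, so that a finger would fit between it and the board. The first few tries slipped, because the press was too light or the pull too short.
3. I pressed the flange on the board side down with one finger, which raised the near edge. I then worked it upright between the two fingers with its lower edge on the table.
4. With the fingers holding it upright, I slid it to the front edge. I tipped it forward over the board's edge and eased it down. It landed with about 38 mm overhanging.
5. I pushed it fully onto the board. My first push there ran too high and passed over the flange without moving the cover. I backed off, lowered the fingers and repeated it.

**Last checks**

| Check | Result |
|---|---|
| Chrome face height | 29.1 mm above the table, tilt under 0.1° |
| Cover outline from the board's front edge | 11 to 105 mm |
| Bystanders in the top view | moved by at most 1 pixel (about 2 mm) |
| Robot | clear of everything, about 0.17 m above the table |

- **Spool reading:** the largest bystander shift was the spool's, about 1 pixel. I put this down to depth noise near the arm and did not check it separately.
- **Board edge:** my first estimate of the front edge was about 1.5 mm off, and I corrected it after the cover touched it.

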